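# Load the spring tester's weight hanger

### The arm

A 6-joint arm with a two-finger parallel gripper is mounted at the origin on the work surface. World frame = base frame: x ahead of the robot, y to its left, z up, the work surface at z = 0. Lengths are in mm, angles in rad, forces in N, time in s.
With the tool pointing down it reaches from about 375 to 825 mm from the base axis. Payload 5.5 kg.
Tool frame: the origin (TCP) lies on the centre line of the jaws, within the pads' length; the fingertips stand 14 mm ahead of it and the grasp point (between the pads) lies 5 mm behind it; z points along the fingers, y is the direction in which the jaws open and shut (so a half turn about z gives the same grasp; the last joint's range is limited). The gripper opens to 85 mm and grips with 20 to 120 N. Pads are 22 mm wide; open, the fingers measure 114 mm over their backs; the gripper's body (76 mm by 85 mm) begins 54 mm behind the grasp point. The pads swing forward as they close: fully open they stand 13 mm farther back than shut.
Start: joints at [1.205, 0.314, -0.047, 1.21, 0, 1.571], TCP at [214.614, 560.3, 245.299] pointing down, gripper open.
Joint ranges: [-2.67, 2.67], [-0.69, 1.73], [-1.03, 1.25], [-2.08, 2.16], [-1.42, 1.45], [-3.14, 3.14]. Speed limits (rad/s): [2.39, 2.39, 3.01, 3.14, 3.14, 3.14].

### API

Orientations are given as [roll, pitch, yaw] about the fixed x, y, z axes, in that order (R = Rz(yaw) Ry(pitch) Rx(roll)).
In Python, from station import ctrl, vision gives the robot as it stands. The module is installed in compiled form; this text tells all that it offers.
- The arm moves only by the tool drive_tool, never from a script. Its argument "series" is a list of rows, each a list of 7 numbers: the opening, from -1 (shut) to 1 (fully open), then the shift along the world's x, y, z in mm, then the turn, a rotation vector about the world's x, y, z in rad. In form: [[hand, tx, ty, tz, rx, ry, rz], ...]. A call has 1 to 5 rows; each row shifts and turns the commanded pose from where the row before left it; what a row does not reach is not made up. A row lasts 1/8 s, in which the tool goes at most 62.5 mm and 10.7 degrees, less where a joint would pass 70% of its speed; a pose out of reach is approached as far as the arm can. A call is refused whole if a number of a shift passes 62.5 or a number of a turn 0.188, either way. A call with a gripper value outside its range is refused whole. The fingers move at their own pace and stop on an object; "newtons" is the grip in N (left out, the last holds). Time passes only in rows, so rows that do not move let the fingers close. It gives the time, the measured TCP pose, the force and the opening at its end, in the units of the state.
- ctrl.sense(): the state, without advancing time (a new reading comes with each control period).
- vision.get_image(name): name is "scene" or "top" or "wrist"; returns a dict with "frame" (384x512x3 uint8, red, green, blue), "vertical_fov" (degrees; the focal length in pixels is half the picture's height over the tangent of half this angle, whatever the lens; pixels are square), "cx", "cy" (the principal point, pixels), "origin" and "attitude" of the camera in the world. Camera axes: x right, y up, looking along -z (the intrinsics and any distortion apply to the point x, -y, -z); pixel columns grow to the right and rows downward; lengths in mm; the calibration is good to about 2 mm. A picture is of the moment at which its call begins. There is no depth.
- ctrl.finish_job(): hands the job in, once; it reports no verdict.
The state is a dict: "clock": time; "joint_pos": joint angles; "qvel": joint speeds; "joint_efforts": joint torques, N m; "eef_pos": TCP position; "eef_rot": TCP orientation; "ft_force": force on the tool from outside, world axes, zero at the start; "moment": the same for the moment, N m; "grip_width": opening from 0.0 (shut) to 1.0 (fully open).
Only numpy, scipy, OpenCV 4.12 (cv2) and the standard library are available. Lean on these libraries where they do the work, as an engineer would, in place of code of your own. Each camera call takes 0.05 s, during which the arm holds its last target.

### The job

Load the spring tester: hang the two slotted steel discs on its weight hanger, the thick one first, lying on the hanger's round plate, then the thin one flat on top of it, each pushed in sideways until the stem is at the inner end of the slot (centred on the stem). Stagger the two slots, about a quarter turn or more apart, so that the discs cannot slide off together. Leave the other things on the bench where they are.

Things in the scene. Friction and masses are not known exactly. Their poses are not given: they have to be found in the camera images.
- thick_disc: Thick slotted steel disc, about 0.44 kg, 62 mm diameter, 20 mm thick, lying flat on the bench. One slot, 14 mm wide, cut right through, runs from the rim to its flat inner end 6 mm beyond the centre; the mouth is flared to 20 mm. Origin: disc centre, underside. z up; +x points from the centre out through the slot's mouth.
- thin_disc: Thin slotted steel disc (about 0.26 kg), the same in plan (62 mm diameter, same slot) but 12 mm thick, lying flat on the bench. Origin: disc centre, underside. z up; +x points out through the slot's mouth. Either disc may lie on the left or on the right.
- thick_disc_mouth (a point): Middle of the slot's mouth on the thick disc: on the rim circle, 31 mm from the disc centre along its +x, at the top face.
- thin_disc_mouth (a point): The same point on the thin disc.
- hanger_seat (a point): Centre of the top face of the hanger's round brass plate (48 mm diameter, 6 mm thick, free space below), about 65 mm above the bench. The upright steel stem (8 mm diameter) rises from it into the barrel. +x is level and runs along the beam towards the column; z up. The hanger does not turn or swing; it is sprung and sinks straight down 1 to 4 mm per disc (1.5 N per mm, 12 mm at most).
- barrel_top (a point): Top of the barrel (18 mm diameter) that carries the stem, on the stem's axis, 60 mm above the empty plate. The barrel's underside is 43 mm above the empty plate, so discs go on only from the side. The beam (12 mm wide, 46 to 56 mm above the empty plate) leaves the barrel along the +x axis only. Axes as hanger_seat's.
- tester: Green spring tester, fixed to the bench. Origin: on the bench straight under the stem; +x runs under the beam to the column. Along +x from the stem: foot (110 x 110 mm, 18 mm high) from 150 mm, column (50 x 50 mm, 127 mm high) from 175 mm, with a round dial on it reaching 180 mm above the bench.
- copper_blank: Bystander: plain copper disc without a slot, 70 mm diameter, 6 mm thick. Origin: centre of its underside. To be left alone.
- bush: Bystander: dark steel turned ring, 44 mm across, 24 mm high. Origin: centre of its underside. To be left alone.
- chuck_key: Bystander: T-shaped steel chuck key lying flat, 136 mm by 100 mm, 18 mm high. Origin: centre of its underside. To be left alone.
- wrench: Bystander: steel open-ended wrench lying flat. Origin: centre of its underside. To be left alone.
- chip_brush: Bystander: hand brush lying flat. Origin: centre of its underside. To be left alone.
- grease_tin: Bystander: dark metal grease tin, 60 mm diameter, 60 mm tall. Origin: centre of its underside. To be left alone.
- parallel_bar: Bystander: ground steel bar 100 x 16 x 30 mm high. Origin: centre of its underside. To be left alone.
There are look-alikes about, which are no part of the job. Leave any brown or purple look-alike of the thin_disc alone. What is shaped like the thick_disc but brown is not meant.

How it is judged:
By the outcome, as a careful person would: the job done as asked, in the order asked, and still so for the second after the job is handed in, with the robot touching nothing.
It also fails if it takes over 69 s, if anything falls off the work surface, if the arm or the gripper's body presses on something with over 40 N, if the wrist force passes 120 N, or if a joint passes its speed limit or range.

## Working session

There is one attempt and no reset: what is moved stays moved. The work goes in short steps, Python scripts to look and compute and a tool call to move; the robot and the scene stay as the last step left them, time stands still between calls to the robot, and variables do not carry over. Pictures are saved under pics/ and viewed, and the job is handed in when it is done.

Besides the shell and the picture viewer there is one more tool, called after "Request:" by a JSON object that holds its "method" and its "body", one argument or row to a line. drive_tool: Moves the arm, as the interface text tells. Its arguments: {"type":"object","properties":{"series":{"type":"array","items":{"type":"array","items":{"type":"number"}}},"newtons":{"type":"number"}},"required":["series"]}

```bash
mkdir -p pics; cat > h.py <<'E'
from station import ctrl, vision
import numpy as np, cv2
def snap(name,fn=None):
    d=vision.get_image(name)
    if fn: cv2.imwrite('pics/'+fn,cv2.cvtColor(d['frame'],cv2.COLOR_RGB2BGR))
    np.save('pics/%s.npy'%name,d,allow_pickle=True)
    return d
E
python3 - <<'E'
from h import *
print(ctrl.sense())
for n in ['scene','top','wrist']:
    d=snap(n,n+'0.png'); print({k:v for k,v in d.items() if k!='frame'})
E
```

```text
{'clock': 0.0, 'joint_pos': array([ 1.20498738e+00,  3.14245134e-01, -4.80787981e-02,  1.21023108e+00,
        5.58890649e-06,  1.57081186e+00]), 'qvel': array([ 0.00073964, -0.00301853, -0.00114197,  0.00274391,  0.00079432,
        0.00052123]), 'joint_efforts': array([ 1.43560133e-04, -5.39584494e+01,  3.39754093e+01,  1.91907532e-02,
        2.82483472e-05,  4.93060867e-06]), 'eef_pos': array([214.41727978, 559.76897739, 244.42323779]), 'eef_rot': array([-3.13983397e+00, -5.56158019e-06,  2.77576817e+00]), 'ft_force': array([0.2394908 , 0.17189172, 0.0641655 ]), 'moment': array([ 0.03046943, -0.01113935, -0.02997461]), 'grip_width': 0.9983799412671537}
{'vertical_fov': 52.63430907591334, 'cx': 254.7501373330455, 'cy': 190.4934831884856, 'origin': array([1103.09721421, -232.87449993, 1029.3595593 ]), 'attitude': array([0.57740222, 0.00520189, 1.14173882])}
{'vertical_fov': 42.310703720381696, 'cx': 252.92011797261625, 'cy': 189.70353248127464, 'origin': array([ 355.69418447,    8.10688565, 1534.00813277]), 'attitude': array([ 0.1369797 , -0.00398652, -1.57530155])}
{'vertical_fov': 65.21339891310706, 'cx': 256.25802376722345, 'cy': 188.9093234918467, 'origin': array([148.27143788, 584.77071032, 373.05093852]), 'attitude': array([-2.80633755e-01,  9.73134147e-04,  1.20465110e+00])}
```

View pics/scene0.png

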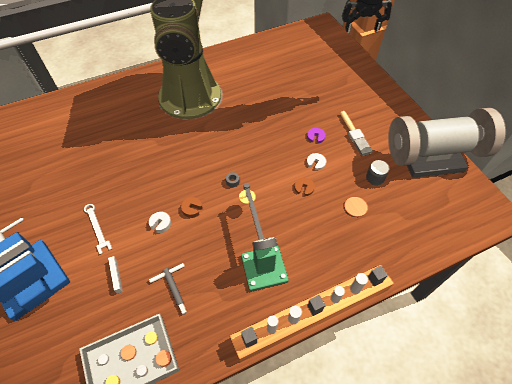

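View pics/top0.png

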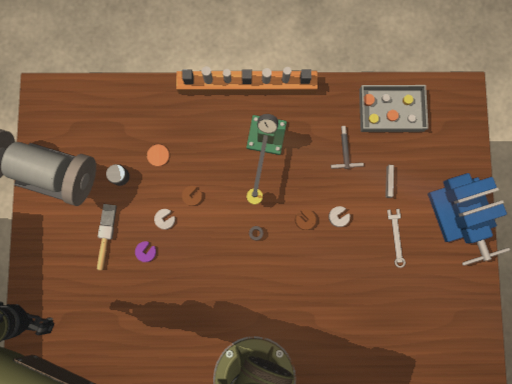

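View pics/wrist0.png

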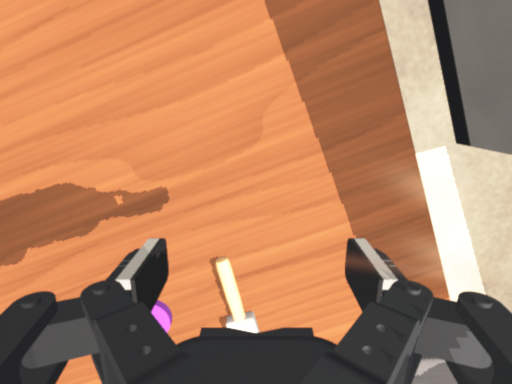

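The slotted candidates in the top view are white at (165,219) and (340,217), brown at (193,196) and (306,219), and purple at (146,252). The two white (steel) ones fit. Next I'll enlarge them and measure.

```bash
cat >> h.py <<'E'
from scipy.spatial.transform import Rotation as Ro
def load(n): return np.load('pics/%s.npy'%n,allow_pickle=True).item()
def cam(d):
    f=d['frame'].shape[0]/2/np.tan(np.radians(d['vertical_fov'])/2)
    return f,Ro.from_euler('xyz',d['attitude']).as_matrix(),np.array(d['origin'])
def ray(d,u,v):
    f,R,o=cam(d); r=R@np.array([(u-d['cx'])/f,-(v-d['cy'])/f,-1.]); return o,r/np.linalg.norm(r)
def onz(d,u,v,z):
    o,r=ray(d,u,v); return o+r*(z-o[2])/r[2]
def proj(d,p):
    f,R,o=cam(d); q=R.T@(np.array(p,float)-o); return d['cx']-f*q[0]/q[2], d['cy']+f*q[1]/q[2]
def tri(d1,p1,d2,p2):
    o1,r1=ray(d1,*p1);o2,r2=ray(d2,*p2)
    A=np.stack([r1,-r2],1); s=np.linalg.lstsq(A,o2-o1,rcond=None)[0]
    a=o1+s[0]*r1;b=o2+s[1]*r2; return (a+b)/2,np.linalg.norm(a-b)
def crop(d,u,v,h,fn,s=8):
    u=int(u);v=int(v);im=d['frame'][max(0,v-h):v+h,max(0,u-h):u+h]
    cv2.imwrite('pics/'+fn,cv2.cvtColor(cv2.resize(im,None,fx=s,fy=s,interpolation=cv2.INTER_CUBIC),cv2.COLOR_RGB2BGR))
E
python3 - <<'E'
from h import *
t=load('top');s=load('scene')
c=[]
for d,u,v in [(t,165,219),(t,340,217),(t,255,197),(s,316,161),(s,160,222),(s,248,200)]:
    im=d['frame'][v-20:v+20,u-20:u+20]; c.append(cv2.resize(im,(260,260),interpolation=cv2.INTER_CUBIC))
o=np.vstack([np.hstack(c[:3]),np.hstack(c[3:])])
cv2.imwrite('pics/crops1.png',cv2.cvtColor(o,cv2.COLOR_RGB2BGR))
for n,u,v,z in [('discL',165,219,16),('discR',340,217,16),('seat',255,197,65),('base',255,372,0)]:
    print(n,onz(t,u,v,z))
for n,u,v,z in [('discL',316,161,16),('discR',160,222,16),('seat',247,197,65)]:
    print(n,onz(s,u,v,z))
E
```

```text
discL [475.44200754 270.68071109  16.        ]
discR [ 479.33585893 -265.61739375   16.        ]
seat [536.16550483  -4.76655182  65.        ]
base [20.43658816 -2.67689832  0.        ]
discL [479.81102561 267.02482074  16.        ]
discR [ 484.22410213 -264.32325877   16.        ]
seat [540.89007526  -6.19177158  65.        ]
```

View pics/crops1.png

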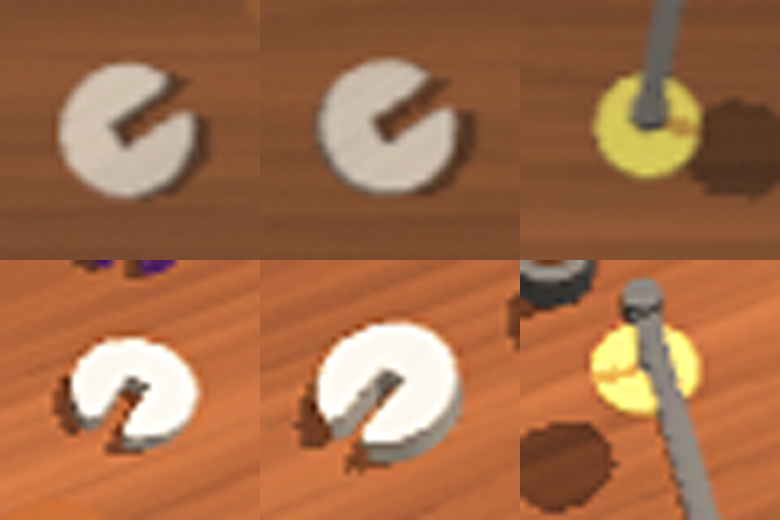

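The crops show steel discs in both positions. The one at scene (160,222) / top (340,217) has a tall side wall, so it is the thick one. The one at scene (316,161) / top (165,219) has a thin wall, so it is the thin one. The mouths point up-right in the top view. Now I'll measure them properly.

```bash
cat >> h.py <<'E'
def mask(d,kind):
    hsv=cv2.cvtColor(d['frame'],cv2.COLOR_RGB2HSV).astype(int);H,S,V=hsv[...,0],hsv[...,1],hsv[...,2]
    m={'white':(S<60)&(V>140),'yellow':(H>22)&(H<36)&(S>90)&(V>120)}[kind]
    return m.astype(np.uint8)
def blob(d,kind,u,v,r):
    m=mask(d,kind);n,l,st,c=cv2.connectedComponentsWithStats(m)
    best=min(range(1,n),key=lambda i:np.hypot(*(c[i]-[u,v]))+(1e3 if st[i,4]<r else 0))
    return (l==best).astype(np.uint8),c[best],st[best]
def disc(d,u,v,z,r=20):
    """rim points -> plane z -> circle; mouth dir from centroid deficit"""
    m,c,st=blob(d,'white',u,v,r)
    cn=max(cv2.findContours(m,cv2.RETR_EXTERNAL,cv2.CHAIN_APPROX_NONE)[0],key=len)
    ys,xs=np.nonzero(m)
    A=np.array([onz(d,x,y,z)[:2] for x,y in zip(xs,ys)])
    (cx,cy),R=cv2.minEnclosingCircle(A.astype(np.float32))
    cen=A.mean(0); v=np.array([cx,cy])-cen
    return np.array([cx,cy]),R,np.degrees(np.arctan2(v[1],v[0])),len(A)
E
python3 - <<'E'
from h import *
t=load('top');s=load('scene')
print('thick top',disc(t,340,217,20)); print('thin top',disc(t,165,219,12))
print('thick sc',disc(s,160,222,20)); print('thin sc',disc(s,316,161,12))
for d,u,v in [(t,255,197),(s,248,197)]:
    m,c,st=blob(d,'yellow',u,v,20)
    ys,xs=np.nonzero(m); A=np.array([onz(d,x,y,65)[:2] for x,y in zip(xs,ys)])
    print('plate',c,st,cv2.minEnclosingCircle(A.astype(np.float32)))
c=[]
for d,u,v in [(t,262,160),(s,258,225)]:
    im=d['frame'][v-48:v+48,u-48:u+48]; c.append(cv2.resize(im,(384,384),interpolation=cv2.INTER_CUBIC))
cv2.imwrite('pics/crops2.png',cv2.cvtColor(np.hstack(c),cv2.COLOR_RGB2BGR))
E
```

```text
thick top (array([ 481.12234497, -262.003479  ]), 31.39032745361328, np.float64(-58.72372105276066), 260)
thin top (array([476.81469727, 274.3588562 ]), 30.93975067138672, np.float64(-53.862593638421025), 254)
thick sc (array([ 484.71188354, -264.01391602]), 34.850215911865234, np.float64(-7.463494475682739), 298)
thin sc (array([475.57235718, 270.72549438]), 31.5953369140625, np.float64(-49.04870592786822), 196)
plate [252.59836066 197.3442623 ] [247 189  15  15 122] ((540.10595703125, -2.6146609783172607), 23.855792999267578)
plate [244.55882353 199.94117647] [240 197   9   6  34] ((547.9030151367188, -18.704544067382812), 12.842880249023438)
```

View pics/crops2.png

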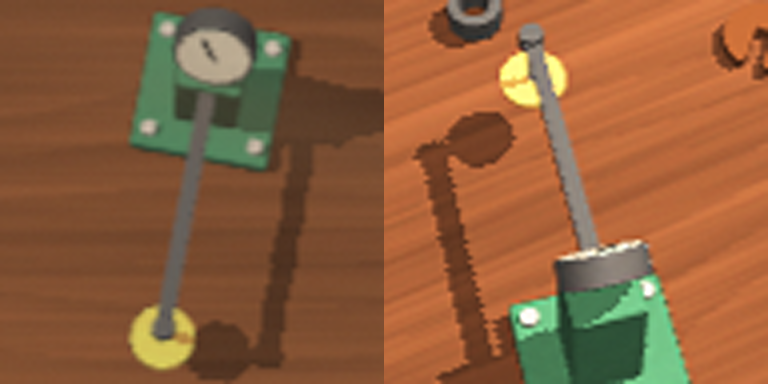

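Request:
{"method": "drive_tool", "body": {
  "series": [
    [1,30,-55,0,0,0,-0.18],
    [1,30,-55,0,0,0,-0.18],
    [1,30,-55,0,0,0,-0.18],
    [1,30,-55,0,0,0,-0.18],
    [1,30,-55,0,0,0,-0.18]
  ]
}}

```text
clock: 0.78
eef_pos: [364.8, 284.1, 245.2]
eef_rot: [3.141, 0.0, 1.87]
ft_force: [1.7, 1.0, 0.7]
grip_width: 1.001
```

Request:
{"method": "drive_tool", "body": {
  "series": [
    [1,15,-60,0,0,0,-0.11],
    [1,15,-60,0,0,0,0],
    [1,15,-60,0,0,0,0],
    [1,15,-60,0,0,0,0],
    [1,10,-60,0,0,0,0]
  ]
}}

```text
clock: 1.4
eef_pos: [434.5, -16.1, 245.4]
eef_rot: [3.141, 0.0, 1.766]
ft_force: [0.9, 0.6, -0.3]
grip_width: 1.001
```

Request:
{"method": "drive_tool", "body": {
  "series": [
    [1,10,-60,0,0,0,0],
    [1,10,-60,0,0,0,0],
    [1,10,-60,-20,0,0,0],
    [1,7,-60,-30,0,0,0],
    [1,0,0,0,0,0,0]
  ]
}}

```text
clock: 2.02
eef_pos: [469.1, -250.9, 195.2]
eef_rot: [-3.138, -0.002, 1.761]
ft_force: [-0.0, 0.1, 0.2]
grip_width: 0.997
```

```bash
python3 - <<'E'
from h import *
s=ctrl.sense();print(s['clock'],s['eef_pos'],np.degrees(s['eef_rot']),s['joint_pos'],s['ft_force'])
d=snap('wrist','w1.png'); print(proj(d,[481,-262,20]))
E
```

```text
2.025 [ 469.09849356 -250.92401951  195.21491847] [-1.79808338e+02 -1.08234476e-01  1.00891658e+02] [-4.90801616e-01  2.15709497e-01 -2.91899793e-01  1.06697537e+00
 -6.37926129e-04  8.89897474e-01] [-0.02393996  0.08142481  0.23688011]
(np.float64(266.57199128049774), np.float64(185.32616513611373))
```

View pics/w1.png

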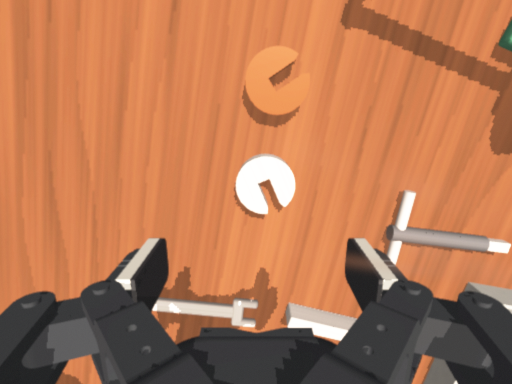

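The wrist view shows the white thick disc at (266,185), with its mouth towards (272,212). The brown look-alike is at (278,80). Now I'll measure it from here.

```bash
python3 - <<'E'
from h import *
d=load('wrist'); print(d['origin'],d['attitude'])
print(disc(d,266,185,20,300))
crop(d,266,187,40,'w1c.png',8)
E
```

```text
[ 455.71442794 -182.41953472  323.86815355] [-0.27836514  0.00328789  0.18973785]
(array([ 479.08111572, -261.6697998 ]), 32.39785385131836, np.float64(-63.30194076969893), 2364)
```

View pics/w1c.png

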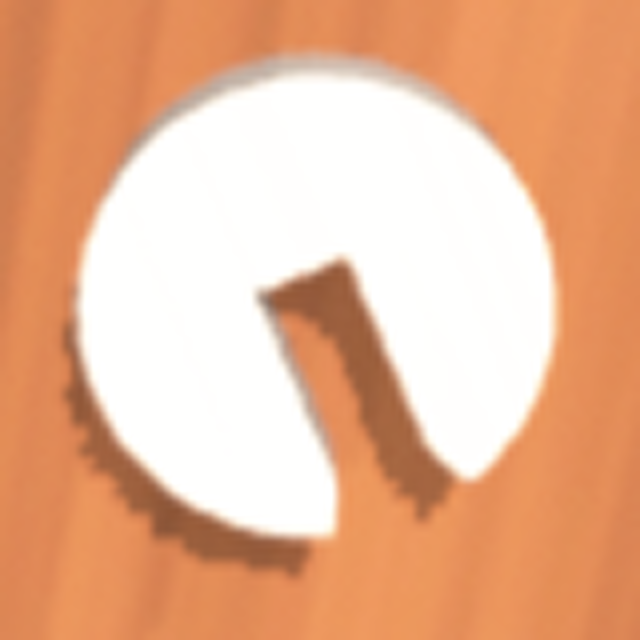

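The crop shows slot inner corners at (262,293) and (347,260) in crop pixels. The right slot edge runs to about (425,435).

```bash
sed -i "s/(S<60)&(V>140)/(S<60)\&(V>(225 if d.get('hi') else 140))/" h.py
python3 - <<'E'
from h import *
d=load('wrist'); d['hi']=1
print(disc(d,266,185,20,300))
f=lambda x,y:onz(d,266-40+(x+.5)/8-.5,187-40+(y+.5)/8-.5,20)[:2]
a,b,c,e,g=f(262,293),f(347,260),f(425,435),f(335,475),f(470,480)
an=lambda v:np.degrees(np.arctan2(v[1],v[0]))
print(an(c-b),np.linalg.norm(a-b),an(b-a)-90,an(g-e)-90,(a+b)/2)
# circle from left/right/top/bottom rim points
P=[f(76,300),f(556,310),f(315,72),f(300,537),f(130,160),f(490,140)]
cc,R=cv2.minEnclosingCircle(np.array(P,np.float32));print(cc,R)
E
```

```text
(array([ 479.42123413, -262.49078369]), 31.590267181396484, np.float64(-63.06421342276392), 2293)
-55.173984005474274 11.937908399164806 -57.19055681098552 -81.30496332698402 [ 477.06562377 -258.12890955]
(479.6387939453125, -262.36260986328125) 31.67038917541504
```

Request:
{"method": "drive_tool", "body": {
  "series": [
    [1,11,-11,-50,0,0,0],
    [1,0,0,-50,0,0,0],
    [1,0,0,-40,0,0,0],
    [1,0,0,-20,0,0,0],
    [1,0,0,-12,0,0,0]
  ]
}}

```text
clock: 2.7
eef_pos: [481.4, -257.8, 25.5]
eef_rot: [-3.141, -0.001, 1.767]
ft_force: [-0.4, 0.5, 0.1]
grip_width: 1.0
```

```bash
python3 - <<'E'
from h import *
s=ctrl.sense();print(s['clock'],s['eef_pos'],np.degrees(s['eef_rot']),s['ft_force'])
d=snap('wrist','w2.png')
E
```

```text
2.7 [ 481.37557344 -257.78778997   25.51094243] [-1.79968301e+02 -4.77381510e-02  1.01270028e+02] [-0.38876452  0.50854345  0.1312981 ]
```

View pics/w2.png

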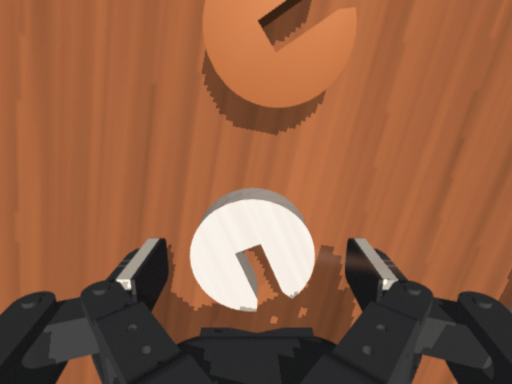

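The disc at (252,250) sits between the pads (165 and 348) and is centred to a few mm.

Request:
{"method": "drive_tool", "body": {
  "series": [
    [1,0,0,-13,0,0,0],
    [1,0,0,0,0,0,0],
    [0.4,0,0,0,0,0,0],
    [0.3,0,0,0,0,0,0],
    [0.2,0,0,0,0,0,0]
  ],
  "newtons": 60
}}

```text
clock: 3.38
eef_pos: [481.4, -259.7, 14.1]
eef_rot: [-3.141, 0.001, 1.766]
ft_force: [-3.7, 0.5, 6.9]
grip_width: 0.701
```

Request:
{"method": "drive_tool", "body": {
  "series": [
    [0.2,0,0,0,0,0,0],
    [0.2,0,0,0,0,0,0],
    [0.2,0,0,0,0,0,0]
  ]
}}

```text
clock: 3.75
eef_pos: [481.4, -259.7, 14.1]
eef_rot: [-3.142, 0.001, 1.765]
ft_force: [-3.5, 0.8, 7.9]
grip_width: 0.701
```

```bash
python3 - <<'E'
from h import *
s=ctrl.sense();print(s['clock'],s['eef_pos'],np.degrees(s['eef_rot']),s['ft_force'],s['grip_width'])
d=snap('wrist','w3.png')
E
```

```text
3.75 [ 481.39707895 -259.67056943   14.12110837] [-1.79995205e+02  5.72733437e-02  1.01154721e+02] [-3.45877111  0.80955156  7.90108132] 0.7013651254215827
```

View pics/w3.png

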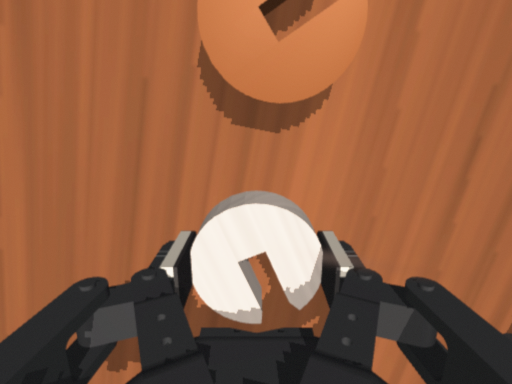

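The jaws are on the disc (width 0.70 × 85 ≈ 60 mm). I'll lift, then measure the disc in the hand.

Request:
{"method": "drive_tool", "body": {
  "series": [
    [0.2,0,0,20,0,0,0],
    [0.2,0,0,50,0,0,0],
    [0.2,0,0,50,0,0,0],
    [0.2,0,0,0,0,0,0]
  ]
}}

```text
clock: 4.3
eef_pos: [484.3, -260.8, 137.2]
eef_rot: [3.135, 0.005, 1.766]
ft_force: [1.1, -0.4, -4.1]
grip_width: 0.701
```

```bash
python3 - <<'E'
from h import *
s=ctrl.sense();print(s['clock'],s['eef_pos'],np.degrees(s['eef_rot']),s['ft_force'],s['grip_width'])
d=snap('wrist','w4.png'); z=s['eef_pos'][2]-14+20
for hi in (0,1):
    d['hi']=hi; c,R,a,n=disc(d,256,265,z,1000);print(c-s['eef_pos'][:2],R,a,n)
crop(d,256,260,75,'w4c.png',5)
E
```

```text
4.3 [ 484.33585326 -260.76944157  137.22238767] [179.6433158    0.28516117 101.16425363] [ 1.05847443 -0.39729986 -4.11087531] 0.7005200184745444
[-1.86194579  0.02679631] 33.598167419433594 -86.46527706845305 11459
[-0.37311523 -2.22973445] 30.740942001342773 -55.88871345105847 9041
```

View pics/w4c.png

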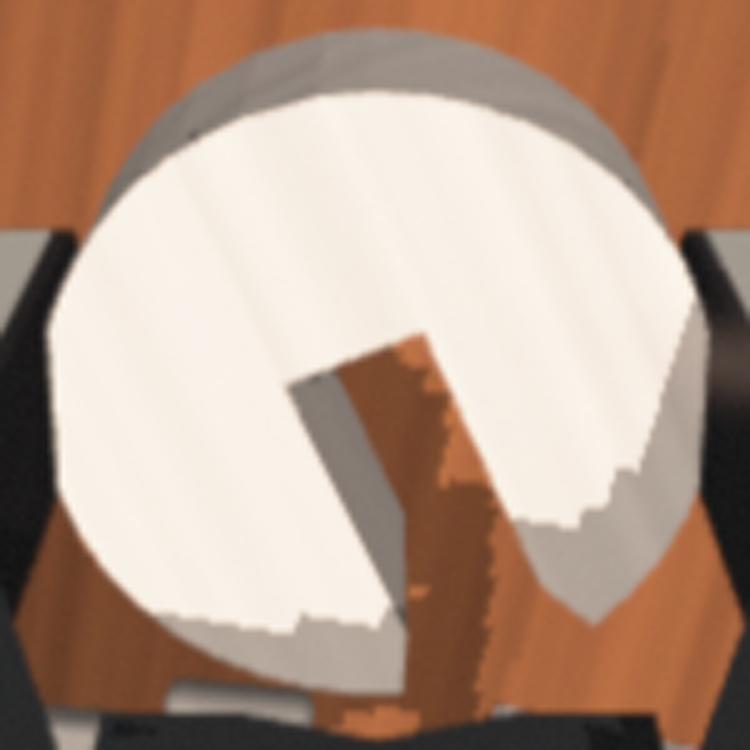

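```bash
python3 - <<'E'
from h import *
from scipy.optimize import least_squares
d=load('wrist'); p=np.array([484.336,-260.769]); 
f=lambda x,y,z:onz(d,256-75+(x+.5)/5-.5,260-75+(y+.5)/5-.5,z)[:2]
pts=[(48,330),(708,335),(375,90),(200,130),(560,132),(60,495),(355,693),(200,637),(697,500),(640,590)]
an=lambda v:np.degrees(np.arctan2(v[1],v[0]))
for z in (137.2-14+20,137.2-14+17,137.2-14+23):
    P=np.array([f(x,y,z) for x,y in pts])
    r=least_squares(lambda q:np.hypot(*(P-q[:2]).T)-q[2],[484,-262,31])
    a,b,c=f(288,385,z),f(425,332,z),f(513,520,z)
    m=(a+b)/2
    print(z,r.x[:2]-p,r.x[2],np.round(r.fun,1),'slot w',np.linalg.norm(a-b),'edge',an(c-b),an(b-a)-90,'inner->c',an(r.x[:2]-m),np.linalg.norm(r.x[:2]-m))
E
```

```text
143.2 [-0.00438774 -2.19847014] 31.084307634518783 [ 0.  -0.6 -0.2  0.4  0.1  0.2  0.3 -0.8  0.1  0.5] slot w 13.553192423007976 edge -55.5802330844517 -55.717024012370075 inner->c -54.97008979185757 5.605823325166184
140.2 [ 0.36604888 -3.94853678] 31.84752943933178 [ 0.  -0.6 -0.2  0.4  0.1  0.2  0.3 -0.8  0.1  0.5] slot w 13.885967793183687 edge -55.58023308445161 -55.717024012369976 inner->c -54.970088498797956 5.743464865869977
146.2 [-0.37482385 -0.4484036 ] 30.32108582856081 [ 0.  -0.6 -0.2  0.4  0.1  0.2  0.3 -0.8  0.1  0.5] slot w 13.220417052832346 edge -55.580233084451656 -55.717024012370125 inner->c -54.970087331689385 5.468182158553387
```

Request:
{"method": "drive_tool", "body": {
  "series": [
    [0.2,0,19,5,0,0,0.174],
    [0.2,0,19,5,0,0,0.174],
    [0.2,0,19,5,0,0,0.174],
    [0.2,0,19,5,0,0,0.174],
    [0.2,0,19,0,0,0,0.174]
  ]
}}

```text
clock: 4.97
eef_pos: [480.1, -163.1, 151.1]
eef_rot: [-3.141, -0.003, 2.641]
ft_force: [0.2, 1.0, -4.4]
grip_width: 0.702
```

Request:
{"method": "drive_tool", "body": {
  "series": [
    [0.2,0,19,0,0,0,0.174],
    [0.2,-3,19,0,0,0,0.174],
    [0.2,-3,19,0,0,0,0.174],
    [0.2,0,19,0,0,0,0.174],
    [0.2,0,15,0,0,0,0.174]
  ]
}}

```text
clock: 5.6
eef_pos: [473.6, -72.2, 150.8]
eef_rot: [3.139, -0.003, -2.771]
ft_force: [0.3, 0.2, -4.2]
grip_width: 0.699
```

Request:
{"method": "drive_tool", "body": {
  "series": [
    [0.2,0,0,0,0,0,0]
  ]
}}

```text
clock: 5.72
eef_pos: [473.8, -72.3, 151.0]
eef_rot: [3.14, -0.003, -2.777]
ft_force: [0.3, -0.5, -4.6]
grip_width: 0.698
```

```bash
python3 - <<'E'
from h import *
s=ctrl.sense();print(s['clock'],s['eef_pos'],np.degrees(s['eef_rot']),s['ft_force'],s['grip_width'])
d=snap('wrist','w5.png'); snap('scene','s5.png'); snap('top','t5.png')
E
```

```text
5.725 [473.83702139 -72.26288225 151.0000006 ] [ 179.88786968   -0.18392227 -159.10188915] [ 0.28290992 -0.48036696 -4.5513782 ] 0.69811647371653
```

View pics/w5.png

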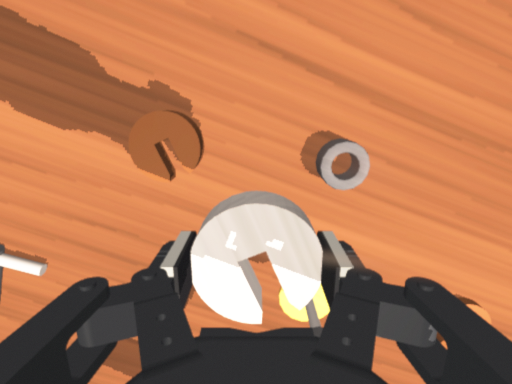

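View pics/s5.png

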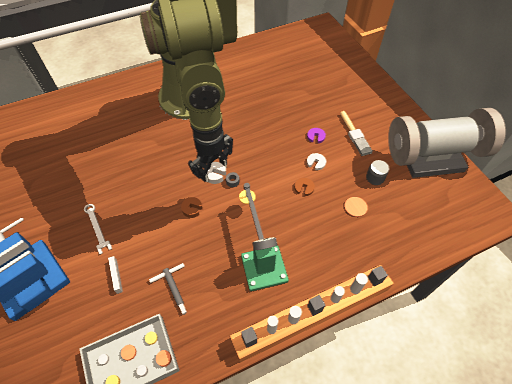

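The wrist view shows the mouth pointing down-right, towards the plate at (303,305). Now I'll locate the stem axis from the plate ellipse and the barrel top, using enlarged crops.

```bash
python3 - <<'E'
from h import *
c=[]
for n,u,v in [('top0',254,197),('scene0',247,195)]:
    im=cv2.imread('pics/%s.png'%n)[v-16:v+16,u-16:u+16]; c.append(cv2.resize(im,(384,384),interpolation=cv2.INTER_CUBIC))
cv2.imwrite('pics/c3.png',np.hstack(c))
E
```

```text
(no output)
```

View pics/c3.png

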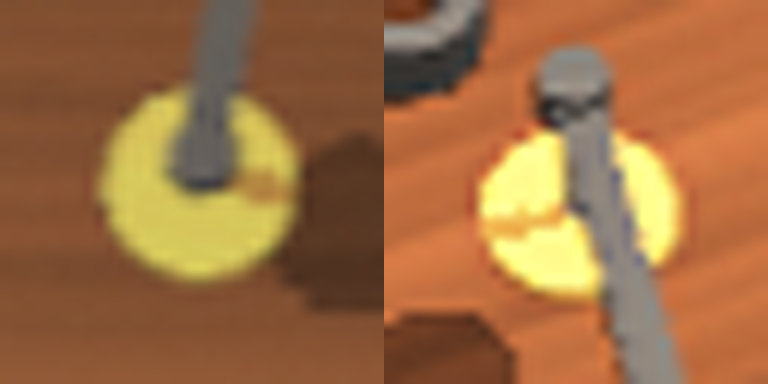

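View pics/t5.png

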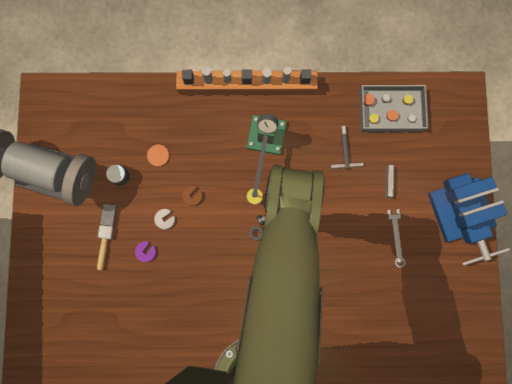

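```bash
python3 - <<'E'
from h import *
t=load('top');s=load('scene')
k=lambda u0,v0,x,y:(u0-16+(x+.5)/12-.5,v0-16+(y+.5)/12-.5)
P=k(254,197,200,184);B=k(254,197,202,158);P2=k(247,195,196,211);B2=k(247,195,189.5,70)
print('plate',tri(t,P,s,P2),onz(t,*P,65),onz(s,*P2,65)); print('barrel',tri(t,B,s,B2),onz(t,*B,125),onz(s,*B2,125))
# known check: disc thick/thin from both
# beam direction: image midline points at z=116(top of beam ~121)
im=cv2.imread('pics/top0.png')
for v in (190,180,170,160,150,144):
    row=im[v,245:280].astype(int); g=np.abs(row[:,2]-row[:,0]); x=np.nonzero(g<18)[0]+245
    print(v,x.min() if len(x) else None,x.max() if len(x) else None, onz(t,x.mean(),v,121)[:2] if len(x) else '')
E
```

```text
plate (array([538.9263841 ,  -3.94295671,  65.80735647]), np.float64(3.2306295448622824)) [539.55653793  -2.42155653  65.        ] [537.96285658  -5.29284648  65.        ]
barrel (array([537.72931199,  -3.83317226, 125.78215034]), np.float64(2.835838722206948)) [538.29730408  -2.49919013 125.        ] [536.81037223  -4.9888108  125.        ]
190 254 256 [549.55757726  -4.37873848]
180 256 258 [578.63211042 -10.29209125]
170 258 260 [607.87004143 -16.23867685]
160 260 261 [637.27813032 -20.76918456]
150 256 279 [666.79418197 -41.31662396]
144 247 279 [684.65786131 -33.38386273]
```

Request:
{"method": "drive_tool", "body": {
  "series": [
    [0.2,10,13,-20,0,0,0],
    [0.2,9,13,-20,0,0,0],
    [0.2,0,0,-15,0,0,0],
    [0.2,0,0,-12,0,0,0],
    [0.2,0,0,0,0,0,0]
  ]
}}

```text
clock: 6.5
eef_pos: [493.3, -47.7, 85.0]
eef_rot: [3.141, -0.002, -2.779]
ft_force: [0.1, -0.2, -3.1]
grip_width: 0.701
```

```bash
python3 - <<'E'
from h import *
s=ctrl.sense();print(s['clock'],s['eef_pos'],np.degrees(s['eef_rot']),s['ft_force'],s['grip_width'])
d=snap('wrist','w6.png'); snap('scene','s6.png'); snap('top','t6.png')
a=cv2.imread('pics/w6.png')[170:384,130:390];b=cv2.imread('pics/s6.png')[145:245,200:300]
cv2.imwrite('pics/c6.png',np.hstack([cv2.resize(a,(480,395)),cv2.resize(b,(395,395),interpolation=cv2.INTER_CUBIC)])[:,:800])
E
```

```text
6.5 [493.28956724 -47.68491318  85.00306645] [ 1.79951616e+02 -1.21904894e-01 -1.59198949e+02] [ 0.11741623 -0.22493045 -3.07172139] 0.7006112898119465
```

View pics/c6.png

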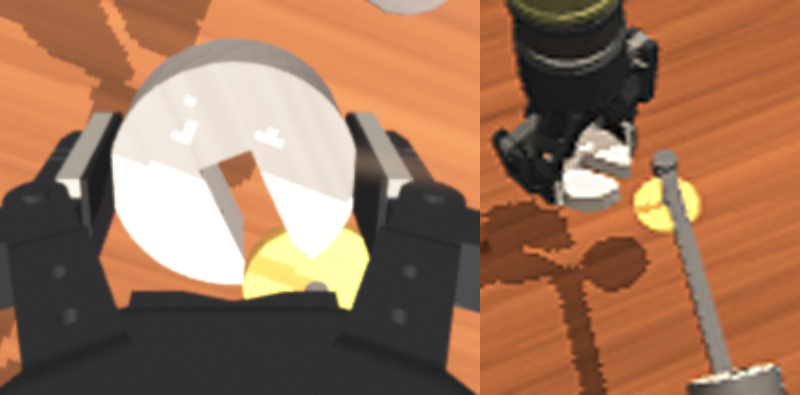

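```bash
python3 - <<'E'
from h import *
crop(load('wrist'),300,310,40,'c7.png',9)
E
```

```text
(no output)
```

View pics/c7.png

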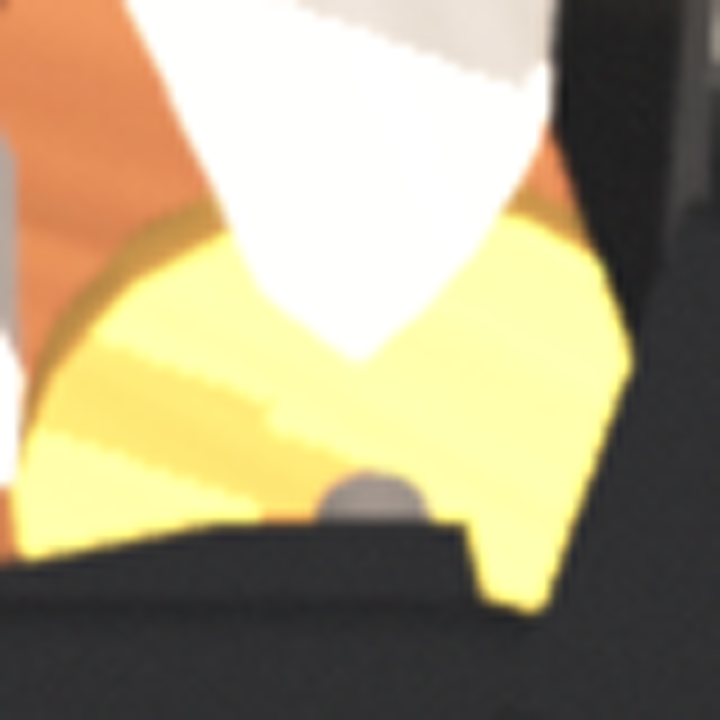

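Stem foot: near edge at (373,472) and centre at about (373,522) in the crop. Plate rim points are clear. Next I'll fit the plate circle with the known radius on z=65.

```bash
python3 - <<'E'
from h import *
from scipy.optimize import least_squares
d=load('wrist')
f=lambda x,y,z:onz(d,300-40+(x+.5)/9-.5,310-40+(y+.5)/9-.5,z)[:2]
pts=[(14,500),(25,430),(95,340),(150,277),(230,232),(505,217),(600,265)]
for z in (64,65,66):
    P=np.array([f(*p,z) for p in pts])
    r=least_squares(lambda q:np.hypot(*(P-q[:2]).T)-24,[538,-4]); r2=least_squares(lambda q:np.hypot(*(P-q[:2]).T)-q[2],[538,-4,24])
    a,b=f(318,518,z),f(428,515,z); n=f(373,472,z); ax=np.array([np.cos(.363),np.sin(.363)])
    print(z,r.x,np.round(r.fun,1),r2.x,'stem w',np.linalg.norm(a-b),'stem',n+4*ax)
E
```

```text
64 [538.0565068   -2.07528028] [ 0.   0.3 -0.7  0.1  0.2  0.2 -0.2] [538.05302981  -2.07884586  23.99602828] stem w 7.299580043527622 stem [538.53440746  -2.2106283 ]
65 [537.45674503  -2.40591175] [-0.   0.3 -0.6  0.1  0.3  0.2 -0.3] [537.31299835  -2.55328729  23.83571779] stem w 7.250813674321008 stem [537.81614153  -2.67470057]
66 [536.85683374  -2.73676007] [-0.1  0.2 -0.6  0.2  0.3  0.2 -0.3] [536.5729669   -3.02772871  23.67540731] stem w 7.202047305114338 stem [537.0978756   -3.13877284]
```

Request:
{"method": "drive_tool", "body": {
  "series": [
    [0.2,5,6.6,-0.5,0,0,0],
    [0.2,5.2,6.7,-0.5,0,0,0],
    [0.2,6.2,6,0,0,0,0],
    [0.2,6.2,6,0,0,0,0],
    [0.2,0,0,0,0,0,0]
  ]
}}

```text
clock: 7.28
eef_pos: [517.8, -21.3, 85.0]
eef_rot: [-3.141, 0.0, -2.776]
ft_force: [-0.6, -0.2, -4.5]
grip_width: 0.702
```

```bash
python3 - <<'E'
from h import *
s=ctrl.sense();print(s['clock'],s['eef_pos'],np.degrees(s['eef_rot']),s['ft_force'],s['grip_width'])
p=s['eef_pos'][:2]+[2.17,.37]; v=np.array([538,-2.7])-p; a=np.radians(s['eef_rot'][2]*180/np.pi+360-156.7); print('along',v@[np.cos(a),np.sin(a)],'lat',v@[-np.sin(a),np.cos(a)])
d=snap('wrist','w7.png'); crop(d,270,270,60,'c8.png',6)
E
```

```text
7.275 [517.83607624 -21.34407495  84.99284689] [-1.79990449e+02  2.29036319e-02 -1.59077175e+02] [-0.58288487 -0.17743176 -4.53717368] 0.7021235125158455
along 25.6403016754455 lat 0.5459283016957353
```

View pics/c8.png

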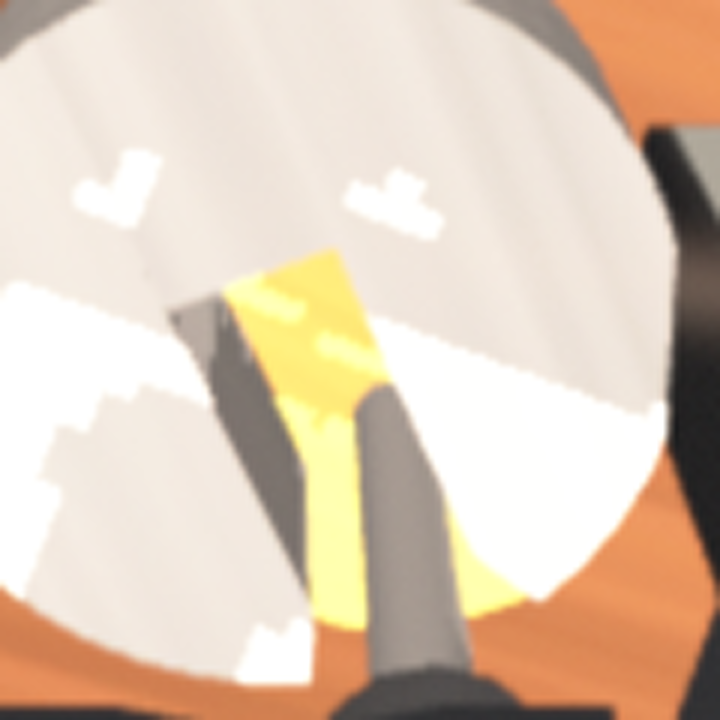

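The stem is in the mouth but off-centre to the right in the image. At the disc-top plane it is at about (408,560), against a slot centre of about (381,560), roughly 2 mm. I'll shift sideways and advance.

Request:
{"method": "drive_tool", "body": {
  "series": [
    [0.2,-1.2,1.3,0,0,0,0],
    [0.2,4.3,4.2,0,0,0,0],
    [0.2,4.3,4.2,0,0,0,0],
    [0.2,0,0,0,0,0,0]
  ]
}}

```text
clock: 7.82
eef_pos: [525.1, -11.9, 85.1]
eef_rot: [-3.141, 0.001, -2.777]
ft_force: [0.4, 0.5, -4.5]
grip_width: 0.7
```

```bash
cat >> h.py <<'E'
def rep(off,stem,m,fn,u,v,h,s):
    st=ctrl.sense();print(st['clock'],st['eef_pos'],np.degrees(st['eef_rot']),st['ft_force'],st['grip_width'])
    p=st['eef_pos'][:2]+off; w=np.array(stem)-p; a=st['eef_rot'][2]+np.radians(m); print('mouth',np.degrees(a),'along',w@[np.cos(a),np.sin(a)],'lat',w@[-np.sin(a),np.cos(a)])
    d=snap('wrist',fn.replace('c','wr')); crop(d,u,v,h,fn,s)
E
python3 - <<'E'
from h import *
rep([2.17,.37],[538,-2.7],360-156.7,'c9.png',270,270,60,6)
E
```

```text
7.825 [525.13805298 -11.8907301   85.09419688] [-1.79988683e+02  3.38660718e-02 -1.59106003e+02] [ 0.38787067  0.49513363 -4.48025654] 0.6999796472623799
mouth 44.19399689272086 along 13.814793802172716 lat -1.1289299377431568
```

View pics/c9.png

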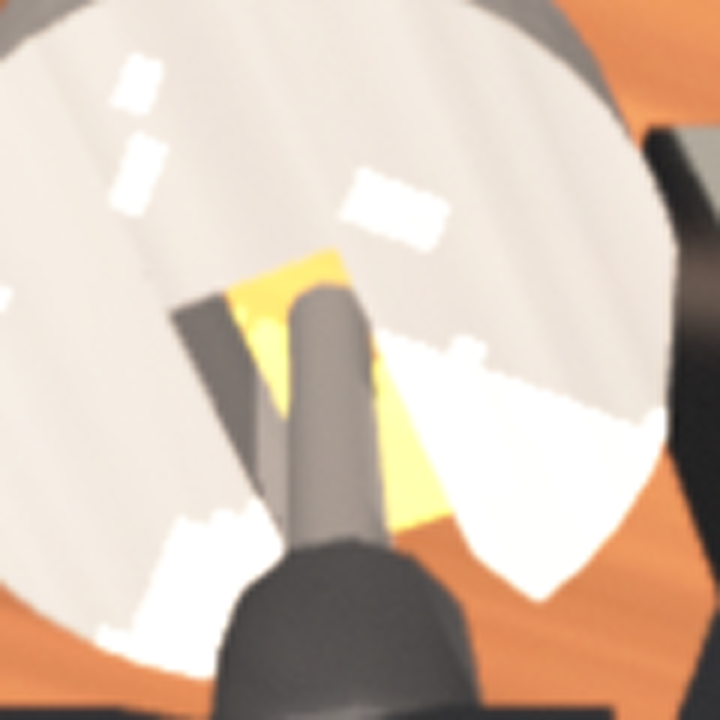

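The stem is now centred in the slot. Advancing.

Request:
{"method": "drive_tool", "body": {
  "series": [
    [0.2,3.6,3.5,0,0,0,0],
    [0.2,3.6,3.5,0,0,0,0],
    [0.2,1.4,1.4,0,0,0,0],
    [0.2,0,0,0,0,0,0]
  ]
}}

```text
clock: 8.38
eef_pos: [533.2, -3.7, 85.0]
eef_rot: [-3.142, -0.0, -2.777]
ft_force: [-0.6, 0.1, -4.4]
grip_width: 0.703
```

```bash
python3 - <<'E'
from h import *
rep([2.17,.37],[538,-2.7],360-156.7,'c10.png',270,270,60,6)
E
```

```text
8.375 [533.2313888   -3.6677467   84.96231314] [-1.79996830e+02 -4.85237486e-05 -1.59118883e+02] [-0.6069737   0.14940906 -4.41210306] 0.7028615492403906
mouth 44.18111710385973 along 2.2801557852406105 lat -1.3823786998468843
```

View pics/c10.png

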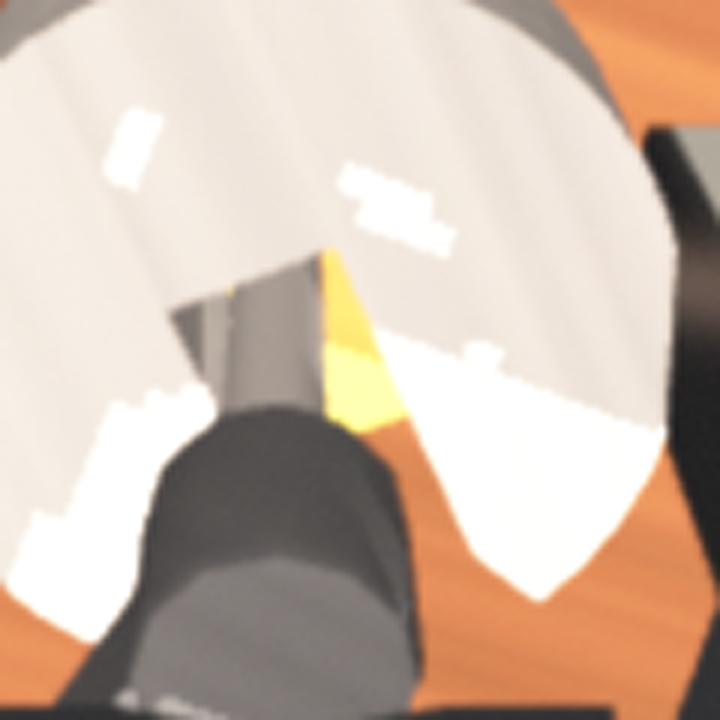

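```bash
python3 - <<'E'
from h import *
d=load('wrist')
for st in ([538,-2.7],[537,-3],[538,-1.5]):
  for z in (71,91,108,125):
    u,v=proj(d,st+[z]); print(st,z,round((u-210+.5)*6-.5),round((v-210+.5)*6-.5))
f=lambda x,y,z:onz(d,210+(x+.5)/6-.5,210+(y+.5)/6-.5,z)[:2]
for z in (91,92):
  a,b=f(172,312,z),f(333,250,z); m=(a+b)/2; an=np.radians(44.2)
  print(z,'inner mid',m,np.linalg.norm(a-b),'centre',m+6*np.array([np.cos(an),np.sin(an)]))
print('barrel top ctr',f(270,640,125), 'barrel edges',f(131,640,125),f(417,640,125))
print('stem mid at y=380, z~', [f(270,370,z) for z in (95,100,105)])
E
```

```text
[538, -2.7] 71 273 256
[538, -2.7] 91 272 381
[538, -2.7] 108 271 518
[538, -2.7] 125 270 696
[537, -3] 71 274 245
[537, -3] 91 273 369
[537, -3] 108 272 504
[537, -3] 125 271 682
[538, -1.5] 71 285 260
[538, -1.5] 91 286 386
[538, -1.5] 108 287 523
[538, -1.5] 125 289 702
91 inner mid [530.54822386  -7.12840068] 13.279706975602073 centre [534.84968751  -2.94541006]
92 inner mid [530.02892549  -7.30836799] 13.17128173173794 centre [534.33038914  -3.12537738]
barrel top ctr [534.30617869  -4.07581739] barrel edges [537.18730456 -11.64561392] [531.25892893   3.9304488 ]
stem mid at y=380, z~ [array([534.87943821,  -4.01338946]), array([532.0124992,  -5.0750654]), array([529.14556019,  -6.13674135])]
```

The projected stem at the disc-top plane is (272,381) in the crop. The slot centre there is about x=299, so the disc has to shift about 1.8 mm back sideways and go 2.3 mm deeper.

Request:
{"method": "drive_tool", "body": {
  "series": [
    [0.2,1.3,-1.3,0,0,0,0],
    [0.2,1.6,1.6,0,0,0,0],
    [0.2,0,0,0,0,0,0]
  ]
}}

```text
clock: 8.8
eef_pos: [536.2, -3.5, 85.0]
eef_rot: [-3.142, 0.0, -2.777]
ft_force: [0.6, -0.3, -4.1]
grip_width: 0.702
```

```bash
python3 - <<'E'
from h import *
rep([2.17,.37],[538,-2.7],360-156.7,'c11.png',270,270,60,6)
E
```

```text
8.8 [536.17424131  -3.4686364   85.00609226] [-1.79999191e+02  9.80717831e-03 -1.59134235e+02] [ 0.6047313  -0.32065333 -4.06727257] 0.7020278725623369
mouth 44.1657648963917 along 0.030810971246542817 lat 0.5257981956388874
```

View pics/c11.png

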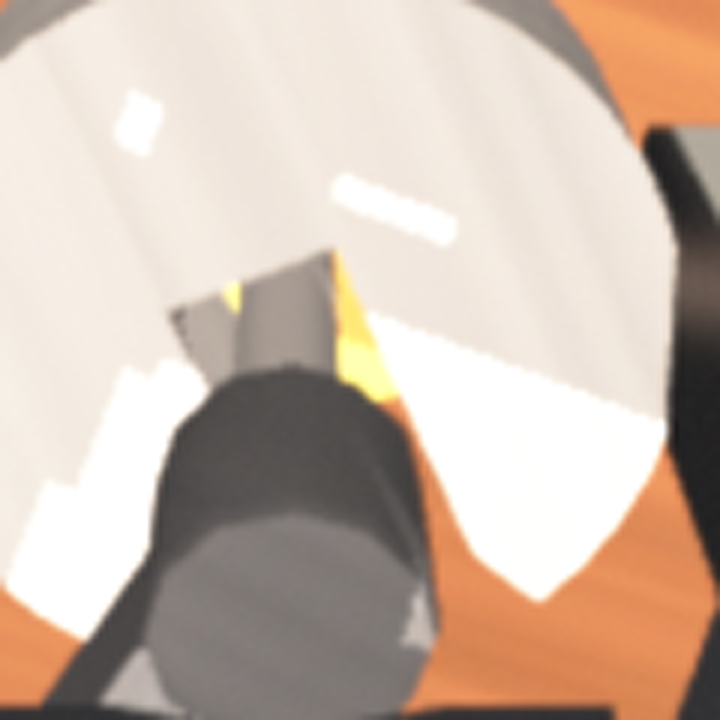

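```bash
python3 - <<'E'
from h import *
d=load('wrist')
f=lambda x,y,z:onz(d,210+(x+.5)/6-.5,210+(y+.5)/6-.5,z)[:2]
a,b=f(172,312,91),f(333,250,91); m=(a+b)/2; an=np.radians(44.2);U=np.array([np.cos(an),np.sin(an)]);L=np.array([-U[1],U[0]])
c=m+6*U; print('disc centre img',c)
from scipy.optimize import least_squares
P=np.array([f(*p,125) for p in [(147,630),(165,580),(210,537),(290,515),(370,535),(415,575),(437,625)]])
r=least_squares(lambda q:np.hypot(*(P-q[:2]).T)-9,[537,-3]);print('barrel top',r.x,np.round(r.fun,1))
Q=np.array([f(*p,108) for p in [(170,450),(195,405),(240,377),(290,366),(340,373),(385,400),(410,440)]])
r2=least_squares(lambda q:np.hypot(*(Q-q[:2]).T)-9,[537,-3]);print('barrel bot',r2.x,np.round(r2.fun,1))
for q in (r.x,r2.x,np.array([538,-2.7])): print('along',(q-c)@U,'lat',(q-c)@L)
E
```

```text
disc centre img [537.86817311  -2.72333125]
barrel top [537.60505177  -2.36536594] [-0.4 -0.2  0.1  0.2  0.1 -0.2 -0.4]
barrel bot [538.15200966  -1.99826614] [-0.3 -0.   0.   0.1  0.1 -0.  -0.4]
along 0.06092644734324897 lat 0.44006814082394025
along 0.7089755261709194 lat 0.3219259319635789
along 0.11077383004805935 lat -0.07517869134176124
```

The stem is centred in the slot (within 0.7 mm by barrel and plate fits). Lowering.

Request:
{"method": "drive_tool", "body": {
  "series": [
    [0.2,0.2,0.4,-3,0,0,0],
    [0.2,0,0,-3,0,0,0],
    [0.2,0,0,0,0,0,0]
  ]
}}

```text
clock: 9.22
eef_pos: [536.1, -3.1, 78.8]
eef_rot: [3.141, -0.0, -2.777]
ft_force: [-0.7, 0.1, -3.1]
grip_width: 0.7
```

Request:
{"method": "drive_tool", "body": {
  "series": [
    [0.2,0,0,-1.5,0,0,0],
    [0.2,0,0,0,0,0,0]
  ]
}}

```text
clock: 9.48
eef_pos: [536.2, -3.1, 77.6]
eef_rot: [3.142, 0.0, -2.777]
ft_force: [-0.1, 0.1, -1.1]
grip_width: 0.703
```

Request:
{"method": "drive_tool", "body": {
  "series": [
    [0.2,0,0,-0.8,0,0,0],
    [0.2,0,0,0,0,0,0],
    [0.6,0,0,0,0,0,0],
    [1,0,0,0,0,0,0],
    [1,0,0,0,0,0,0]
  ]
}}

```text
clock: 10.1
eef_pos: [536.5, -3.1, 76.9]
eef_rot: [-3.141, 0.001, -2.777]
ft_force: [0.5, 0.6, 0.3]
grip_width: 1.001
```

Request:
{"method": "drive_tool", "body": {
  "series": [
    [1,0,0,0,0,0,0],
    [1,0,0,0,0,0,0]
  ]
}}

```text
clock: 10.35
eef_pos: [536.2, -3.1, 76.7]
eef_rot: [-3.142, 0.0, -2.777]
ft_force: [0.5, 0.0, -0.9]
grip_width: 1.004
```

```bash
python3 - <<'E'
from h import *
rep([2.17,.37],[538,-2.7],360-156.7,'c12.png',260,290,90,4)
E
```

```text
10.35 [536.24046621  -3.12970732  76.70542205] [-1.79995369e+02  3.03792265e-03 -1.59134948e+02] [ 0.45797179  0.02374557 -0.90063213] 1.0041002812020894
mouth 44.165052370378014 along -0.2528423280511905 lat 0.3288133703911504
```

View pics/c12.png

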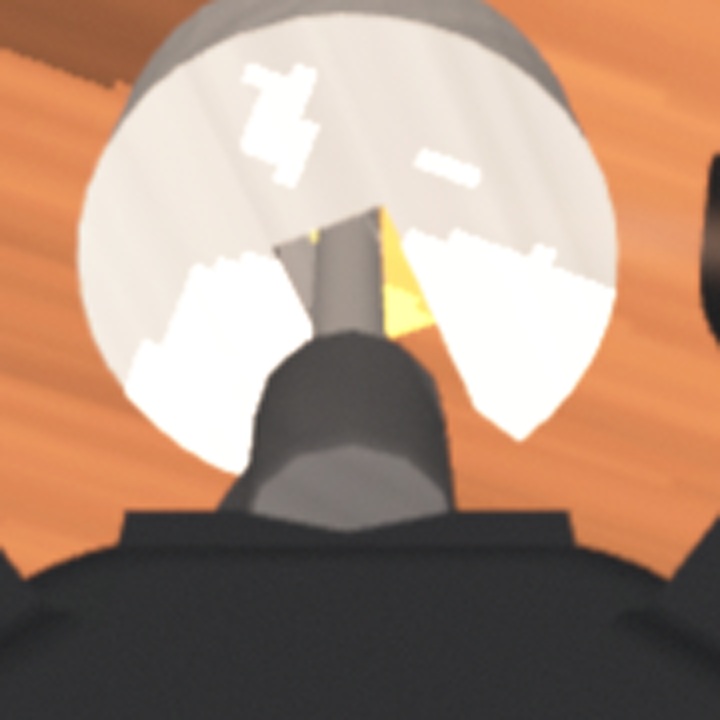

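The thick disc sits on the plate with the stem at the inner end. Retreating straight up, then over to the thin disc.

Request:
{"method": "drive_tool", "body": {
  "series": [
    [1,0,0,15,0,0,0],
    [1,0,0,45,0,0,0],
    [1,0,0,55,0,0,0],
    [1,-10,45,10,0,0,-0.16],
    [1,-12,57,0,0,0,-0.16]
  ]
}}

```text
clock: 11.02
eef_pos: [515.6, 99.4, 204.7]
eef_rot: [3.141, 0.005, -3.106]
ft_force: [0.1, -0.1, -0.9]
grip_width: 0.999
```

Request:
{"method": "drive_tool", "body": {
  "series": [
    [1,-12,57,0,0,0,-0.16],
    [1,-12,57,0,0,0,-0.16],
    [1,-12,45,0,0,0,-0.16],
    [1,-2,14,0,0,0,-0.16],
    [1,0,0,0,0,0,0]
  ]
}}

```text
clock: 11.65
eef_pos: [476.1, 273.0, 202.6]
eef_rot: [3.141, 0.0, 2.55]
ft_force: [0.4, -0.5, 0.3]
grip_width: 0.999
```

```bash
python3 - <<'E'
from h import *
s=ctrl.sense();print(s['clock'],s['eef_pos'],np.degrees(s['eef_rot']),s['ft_force'],s['grip_width'])
d=snap('wrist','w20.png'); u,v=proj(d,[476,273,12]);print(u,v)
d['hi']=1;print(disc(d,u,v,12,300)); crop(d,u,v,45,'w20c.png',8)
snap('scene','s20.png')
E
```

```text
11.65 [476.05866818 272.98109688 202.55785002] [1.79955026e+02 2.85908680e-02 1.46089538e+02] [ 0.38084435 -0.50397466  0.26653928] 0.9988154595210108
256.56509047069295 169.87678532678032
(array([474.37481689, 274.75042725]), 31.4951171875, np.float64(-48.859495339448635), 2176)
```

View pics/w20.png

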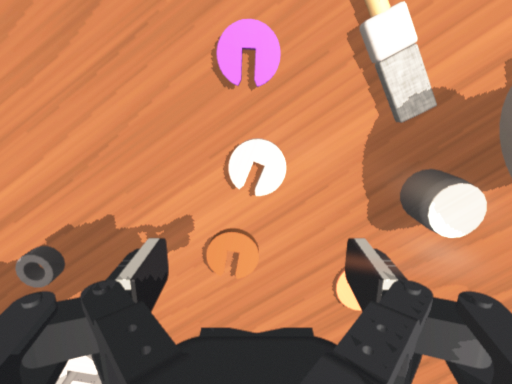

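View pics/w20c.png

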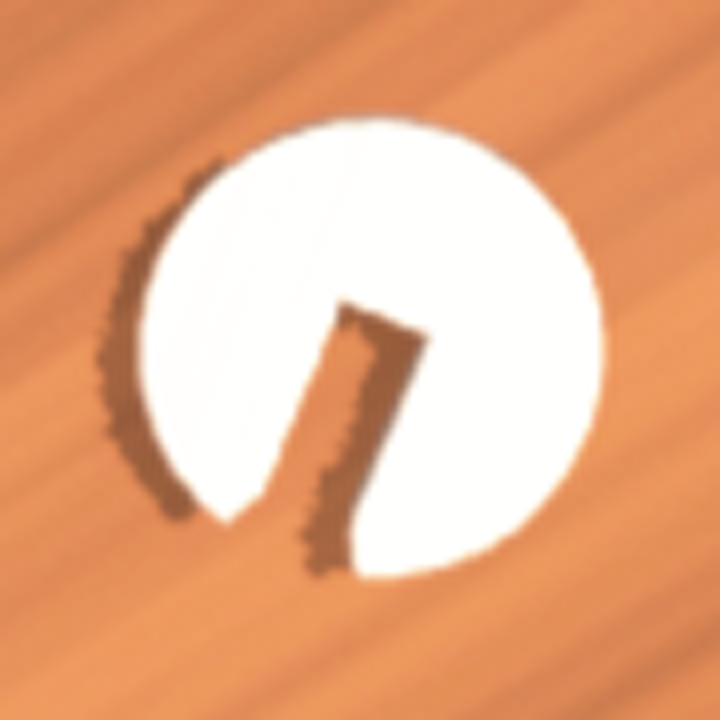

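View pics/s20.png

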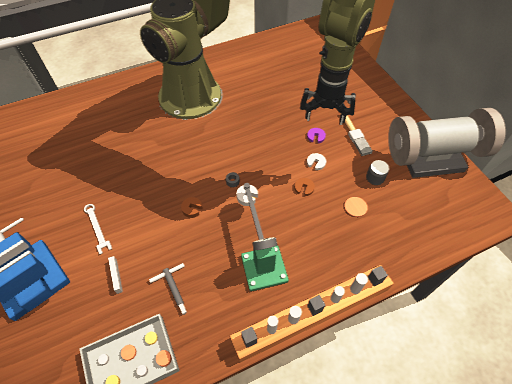

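Confirmed: the white thin disc is at wrist (257,168), between the purple disc (248,53) and the brown one (232,253). The scene view shows the thick disc on the hanger at (247,194). Descending onto the thin disc.

Request:
{"method": "drive_tool", "body": {
  "series": [
    [1,-0.5,1.5,-50,0,0,0],
    [1,0,0,-50,0,0,0],
    [1,0,0,-45,0,0,0],
    [1,0,0,-25,0,0,0],
    [1,0,0,0,0,0,0]
  ]
}}

```text
clock: 12.38
eef_pos: [474.4, 271.3, 30.1]
eef_rot: [-3.138, -0.002, 2.546]
ft_force: [0.0, -0.0, 0.1]
grip_width: 1.001
```

```bash
python3 - <<'E'
from h import *
s=ctrl.sense();print(s['clock'],s['eef_pos'],np.degrees(s['eef_rot']),s['ft_force'],s['grip_width'])
d=snap('wrist','w21.png'); u,v=proj(d,[475.5,274.5,12]);print(u,v)
d['hi']=1;print(disc(d,u,v,12,300))
E
```

```text
12.375 [474.37576112 271.2749324   30.07976162] [-1.79771769e+02 -9.88235673e-02  1.45859056e+02] [ 0.03863123 -0.0377232   0.08994434] 1.0012670994684325
263.70127089799064 238.37573399601885
(array([474.11782837, 274.5178833 ]), 31.200632095336914, np.float64(-50.009658603421315), 8160)
```

View pics/w21.png

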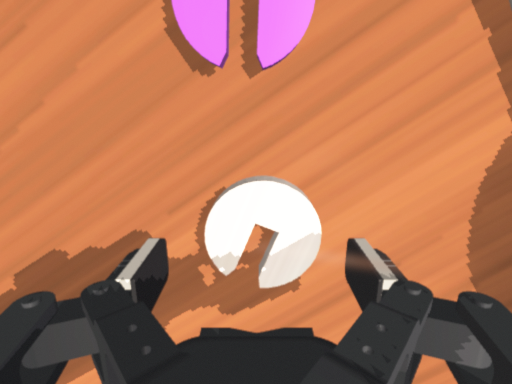

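Request:
{"method": "drive_tool", "body": {
  "series": [
    [1,0,3.2,-8,0,0,0],
    [1,0,0,-7.5,0,0,0],
    [1,0,0,0,0,0,0],
    [0.2,0,0,0,0,0,0],
    [0.2,0,0,0,0,0,0]
  ]
}}

```text
clock: 13.05
eef_pos: [475.7, 276.4, 17.2]
eef_rot: [-3.141, 0.0, 2.546]
ft_force: [-2.4, -1.8, 9.9]
grip_width: 0.682
```

Request:
{"method": "drive_tool", "body": {
  "series": [
    [0.2,0,0,0,0,0,0],
    [0.2,0,0,0,0,0,0],
    [0.2,0,0,0,0,0,0]
  ]
}}

```text
clock: 13.42
eef_pos: [475.7, 276.4, 17.3]
eef_rot: [-3.142, 0.0, 2.546]
ft_force: [-3.4, -1.0, 10.3]
grip_width: 0.685
```

Request:
{"method": "drive_tool", "body": {
  "series": [
    [0.2,0,0,20,0,0,0],
    [0.2,0,0,50,0,0,0],
    [0.2,0,0,50,0,0,0],
    [0.2,0,0,0,0,0,0]
  ]
}}

```text
clock: 13.92
eef_pos: [478.4, 278.2, 140.3]
eef_rot: [3.135, 0.003, 2.546]
ft_force: [0.8, -0.1, -3.1]
grip_width: 0.681
```

```bash
python3 - <<'E'
from h import *
s=ctrl.sense();print(s['clock'],s['eef_pos'],np.degrees(s['eef_rot']),s['ft_force'],s['grip_width'])
d=snap('wrist','w22.png'); crop(d,256,260,75,'w22c.png',5)
E
```

```text
13.925 [478.39136697 278.19235312 140.29447251] [179.6012725    0.19142863 145.86885527] [ 0.83134665 -0.05748309 -3.06862753] 0.6814758508886589
```

View pics/w22c.png

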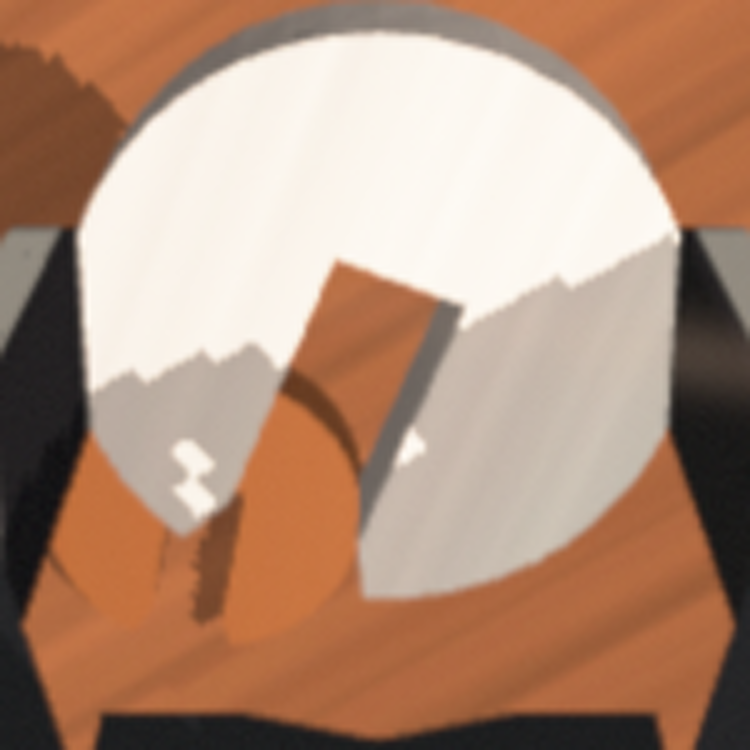

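```bash
python3 - <<'E'
from h import *
from scipy.optimize import least_squares
d=load('wrist'); p=np.array([478.391,278.192]); 
f=lambda x,y,z:onz(d,256-75+(x+.5)/5-.5,260-75+(y+.5)/5-.5,z)[:2]
pts=[(200,98),(290,46),(375,33),(470,50),(560,98),(130,490),(185,535),(365,600),(480,585),(580,530),(640,470)]
an=lambda v:np.degrees(np.arctan2(v[1],v[0]))
for z in (132,135,138):
    P=np.array([f(x,y,z) for x,y in pts])
    r=least_squares(lambda q:np.hypot(*(P-q[:2]).T)-q[2],[475,275,31])
    a,b,c,e=f(335,262,z),f(460,305,z),f(245,470,z),f(372,505,z)
    m=(a+b)/2
    print(z,r.x[:2]-p,r.x[2],np.round(r.fun,1),'slot w',np.linalg.norm(a-b),'edge',an(c-a),an(e-b),an(a-b)-90,an(b-a)-90,'inner->c',an(r.x[:2]-m),np.linalg.norm(r.x[:2]-m))
E
```

```text
132 [ 1.25564112 -1.41617198] 31.279247354435046 [-0.6  0.5  0.6  0.1 -0.6  0.2 -0.3  0.1  0.2 -0.1  0.1] slot w 13.383451077229427 edge -56.174932958703586 -55.18733390391576 -234.98966694752193 -54.98966694752193 inner->c -52.24664426337805 6.0013916246193775
135 [-0.08170975 -0.5382483 ] 30.59226344084041 [-0.6  0.4  0.6  0.1 -0.6  0.2 -0.3  0.1  0.2 -0.1  0.1] slot w 13.089511280864784 edge -56.17493295870368 -55.18733390391582 -234.98966694752195 -54.989666947521954 inner->c -52.24664425064723 5.869583481120459
138 [-1.41906062  0.33967538] 29.905279527226593 [-0.6  0.4  0.5  0.1 -0.6  0.2 -0.3  0.1  0.2 -0.1  0.1] slot w 12.795571484500142 edge -56.17493295870366 -55.187333903915885 -234.98966694752198 -54.98966694752198 inner->c -52.24664423291448 5.737775337241393
```

Request:
{"method": "drive_tool", "body": {
  "series": [
    [0.2,6,-40,0,0,0,-0.06],
    [0.2,7,-50,0,0,0,-0.06],
    [0.2,7,-50,0,0,0,-0.065],
    [0.2,6,-45,0,0,0,0],
    [0.2,4,-30,0,0,0,0]
  ]
}}

```text
clock: 14.6
eef_pos: [503.9, 59.4, 133.9]
eef_rot: [-3.138, -0.002, 2.359]
ft_force: [0.4, 0.2, -3.6]
grip_width: 0.678
```

Request:
{"method": "drive_tool", "body": {
  "series": [
    [0.2,0,0,-12,0,0,0],
    [0.2,0,0,-12,0,0,0],
    [0.2,0,0,-6,0,0,0],
    [0.2,0,0,0,0,0,0]
  ]
}}

```text
clock: 15.1
eef_pos: [504.8, 62.3, 105.2]
eef_rot: [-3.14, -0.001, 2.362]
ft_force: [0.3, 0.1, -2.8]
grip_width: 0.68
```

```bash
python3 - <<'E'
from h import *
rep([.6,-1.2],[538,-2.5],-201.3,'c30.png',256,280,100,6)
d=snap('scene','s30.png'); crop(d,250,190,40,'s30c.png',9)
E
```

```text
15.1 [504.83293616  62.31087202 105.15926839] [-1.79917289e+02 -7.33875837e-02  1.35345623e+02] [ 0.33678375  0.13739253 -2.79969481] 0.6797513272412553
mouth -65.95437730975742 along 71.3607072043251 lat 3.821799787794264
```

View pics/c30.png

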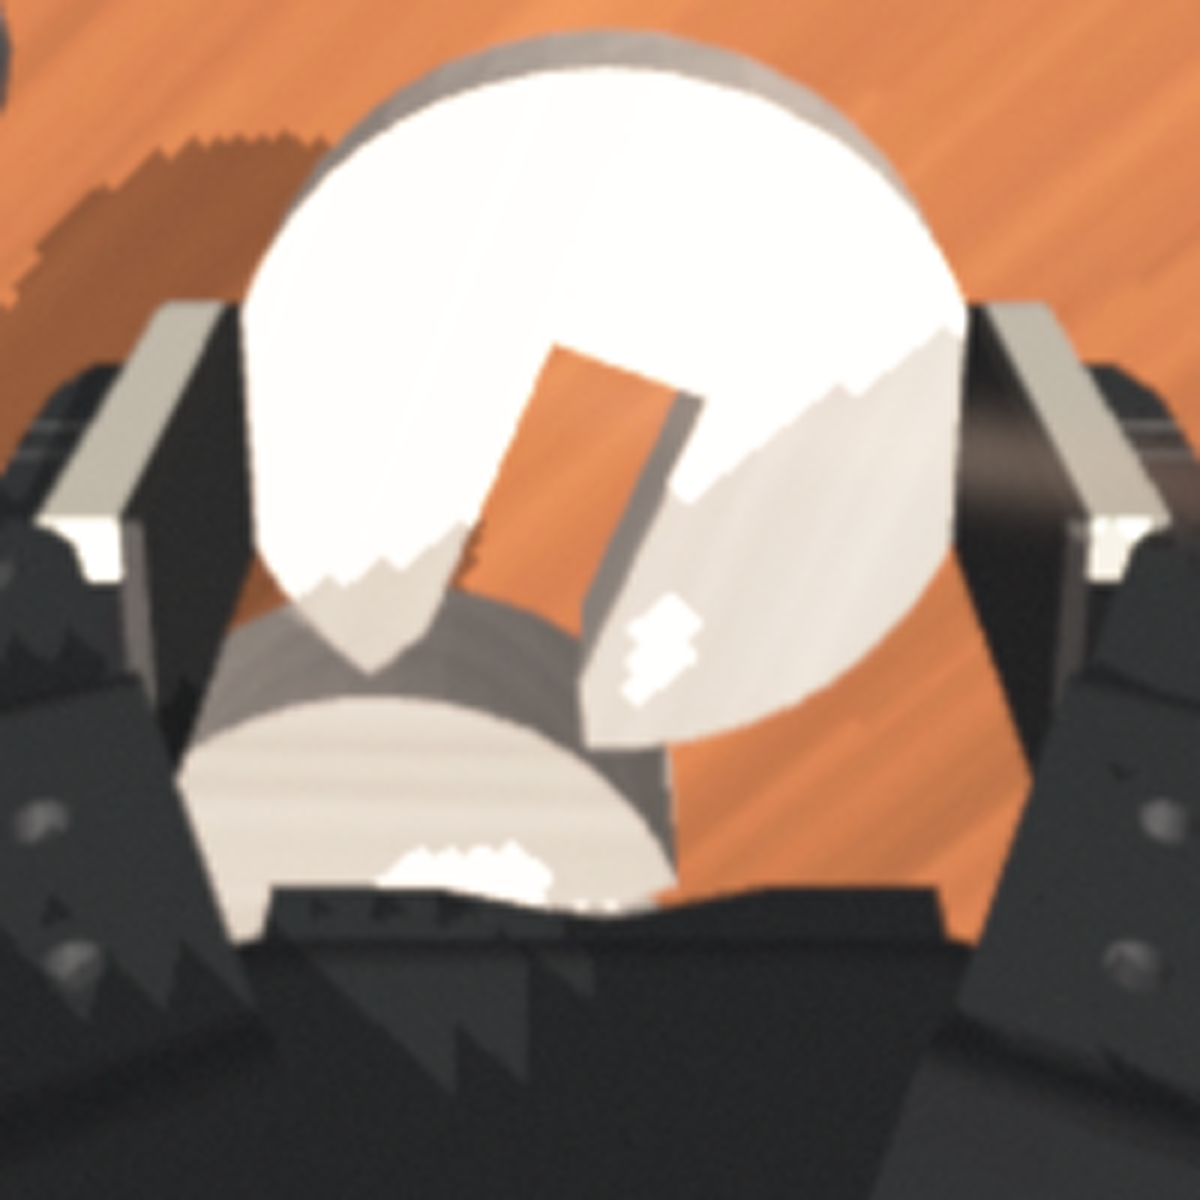

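View pics/s30c.png

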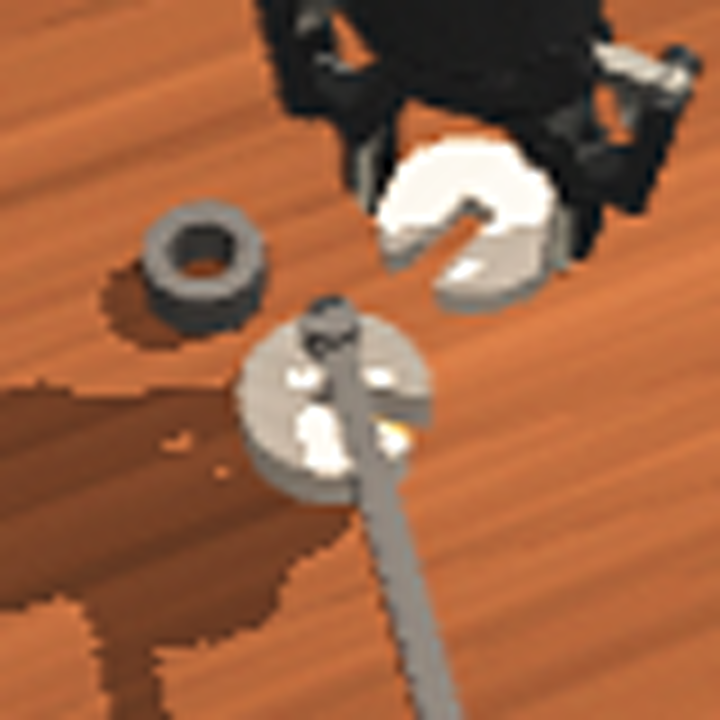

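The crop shows the thin disc's mouth facing the hanger. The thick disc sits on the hanger with its slot to the +x/+y side. I'll correct 3.8 mm sideways and advance.

Request:
{"method": "drive_tool", "body": {
  "series": [
    [0.2,3.5,1.5,0,0,0,0],
    [0.2,5.5,-12.5,0,0,0,0],
    [0.2,5.5,-12.5,0,0,0,0],
    [0.2,6,-13,0,0,0,0],
    [0.2,0,0,0,0,0,0]
  ]
}}

```text
clock: 15.82
eef_pos: [526.8, 23.7, 106.2]
eef_rot: [3.141, 0.0, 2.359]
ft_force: [-0.1, 1.3, -4.0]
grip_width: 0.684
```

```bash
python3 - <<'E'
from h import *
rep([.6,-1.2],[538,-2.5],-201.3,'c31.png',256,270,60,6)
E
```

```text
15.825 [526.82228553  23.72604533 106.20205934] [1.79990527e+02 1.82647711e-02 1.35135552e+02] [-0.07505319  1.31231433 -4.02366837] 0.6835503032879945
mouth -66.16444834507217 along 27.166142609110267 lat -0.4378172582892077
```

View pics/c31.png

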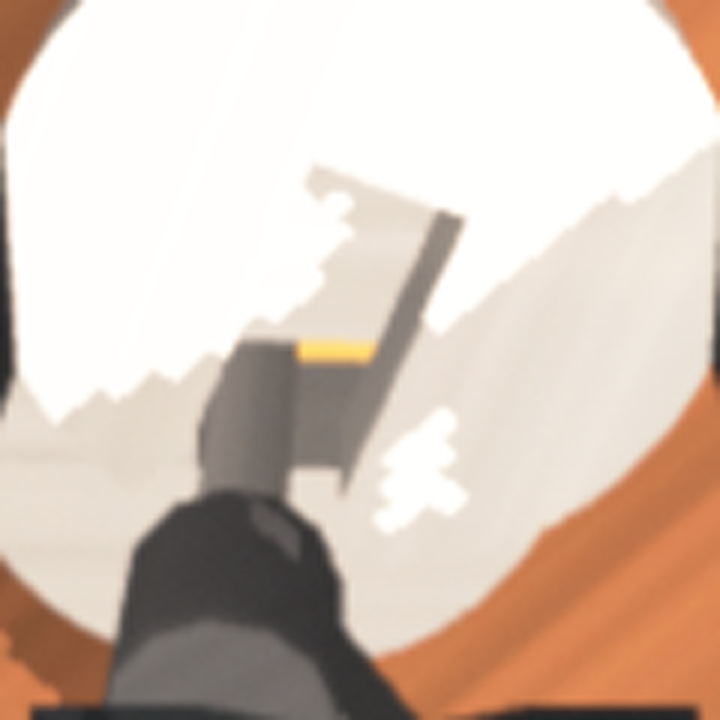

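```bash
cat >> h.py <<'E'
from scipy.optimize import least_squares
def fit(d,u0,v0,h,s,corn,bt,bb,mouth,zt):
    f=lambda x,y,z:onz(d,u0-h+(x+.5)/s-.5,v0-h+(y+.5)/s-.5,z)[:2]
    an=np.radians(mouth);U=np.array([np.cos(an),np.sin(an)]);L=np.array([-U[1],U[0]])
    qs=[]
    for nm,pp,z in(('top',bt,125),('bot',bb,108)):
        P=np.array([f(*p,z) for p in pp]); r=least_squares(lambda q:np.hypot(*(P-q[:2]).T)-9,[538,-3]); print(nm,r.x,np.round(r.fun,1)); qs.append(r.x)
    for z in zt:
        a,b=[f(*p,z) for p in corn]; c=(a+b)/2+6*U
        print('z',z,'c',c,'slotw',np.linalg.norm(a-b),*[('along %.1f lat %.1f'%((q-c)@U,(q-c)@L)) for q in qs+[np.array([538,-2.5])]])
E
python3 - <<'E'
from h import *
fit(load('wrist'),256,270,60,6,[(313,163),(463,217)],[(110,685),(140,645),(175,628),(225,620),(280,640),(315,665)],[(135,548),(165,508),(215,490),(260,497),(320,535),(340,575)],-66.1,(98.9,101))
E
```

```text
top [537.40498314  -2.68749986] [-0.3  0.1  0.1  0.3 -0.2 -0.1]
bot [537.87465541  -3.61578702] [-0.3  0.2  0.2 -0.1 -0.2  0. ]
z 98.9 c [527.18241239  22.24094422] slotw 13.344388957541844 along 26.9 lat -0.8 along 28.0 lat -0.7 along 27.0 lat -0.1
z 101 c [526.4344825  22.9402259] slotw 13.138042527350937 along 27.9 lat -0.4 along 28.9 lat -0.3 along 27.9 lat 0.3
```

The barrel fit and the model agree (about 27–28 mm to go, sideways error within 0.8 mm). Advancing 18 mm.

Request:
{"method": "drive_tool", "body": {
  "series": [
    [0.2,2.3,-5.6,0,0,0,0],
    [0.2,2.4,-5.5,0,0,0,0],
    [0.2,2.4,-5.5,0,0,0,0],
    [0.2,0,0,0,0,0,0]
  ]
}}

```text
clock: 16.38
eef_pos: [533.5, 8.2, 106.2]
eef_rot: [3.141, 0.0, 2.36]
ft_force: [-0.1, 1.1, -3.0]
grip_width: 0.682
```

```bash
python3 - <<'E'
from h import *
rep([.6,-1.2],[538,-2.5],-201.3,'c32.png',256,270,60,6)
E
```

```text
16.375 [533.53081003   8.15696858 106.1854143 ] [1.79992624e+02 5.30430699e-03 1.35233556e+02] [-0.11137715  1.08437288 -2.97837455] 0.6820410027941544
mouth -66.06644370369337 along 10.213466762928375 lat -0.299970770343006
```

View pics/c32.png

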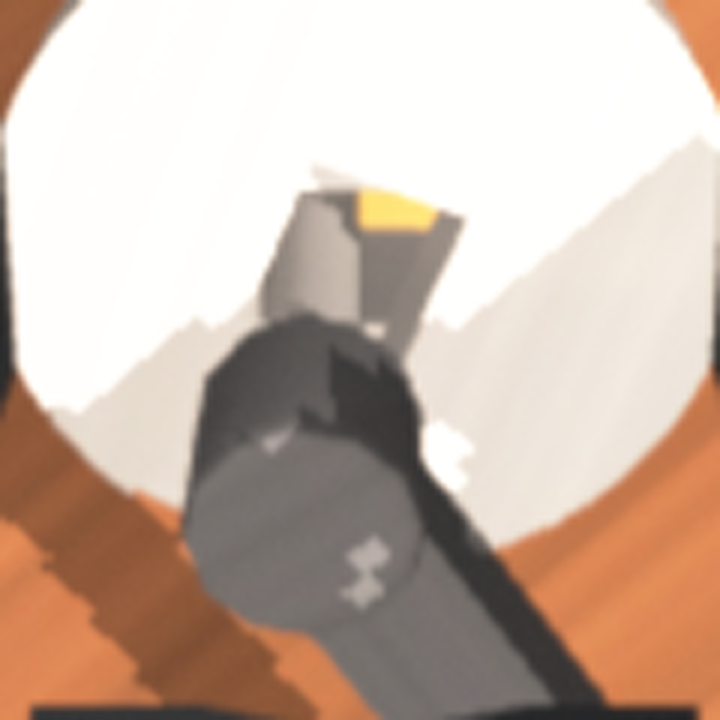

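```bash
python3 - <<'E'
from h import *
fit(load('wrist'),256,270,60,6,[(313,163),(463,217)],[(185,530),(200,480),(240,448),(310,432),(370,445),(420,520),(385,600),(300,632),(230,603)],[(205,385),(240,340),(310,314),(365,325),(405,365)],-66.1,(98.9,101))
E
```

```text
top [537.01003193  -2.02290134] [-0.4 -0.4 -0.7 -0.8 -0.5 -0.8 -1.1 -0.7 -1. ]
bot [538.00398798  -3.07059032] [-0.1 -0.2  0.1  0.2 -0.3]
z 98.9 c [533.88470794   6.66335759] slotw 13.34434226284704 along 9.2 lat -0.7 along 10.6 lat -0.2 along 10.0 lat 0.0
z 101 c [533.13600951   7.36113059] slotw 13.138019097391402 along 10.1 lat -0.3 along 11.5 lat 0.2 along 11.0 lat 0.5
```

Request:
{"method": "drive_tool", "body": {
  "series": [
    [0.2,2,-4.6,0,0,0,0],
    [0.2,2.1,-4.7,0,0,0,0],
    [0.2,0,0,0,0,0,0]
  ]
}}

```text
clock: 16.8
eef_pos: [537.6, -1.2, 106.2]
eef_rot: [3.142, 0.0, 2.36]
ft_force: [0.5, -0.9, -2.9]
grip_width: 0.681
```

```bash
python3 - <<'E'
from h import *
rep([.6,-1.2],[538,-2.5],-201.3,'c33.png',256,270,60,6)
E
```

```text
16.8 [537.63877408  -1.17466184 106.21125307] [1.79995365e+02 1.09605163e-02 1.35232764e+02] [ 0.52011989 -0.94812094 -2.90556529] 0.6814149857206865
mouth -66.06723590905945 along 0.01769972063900612 lat -0.2690900163669568
```

View pics/c33.png

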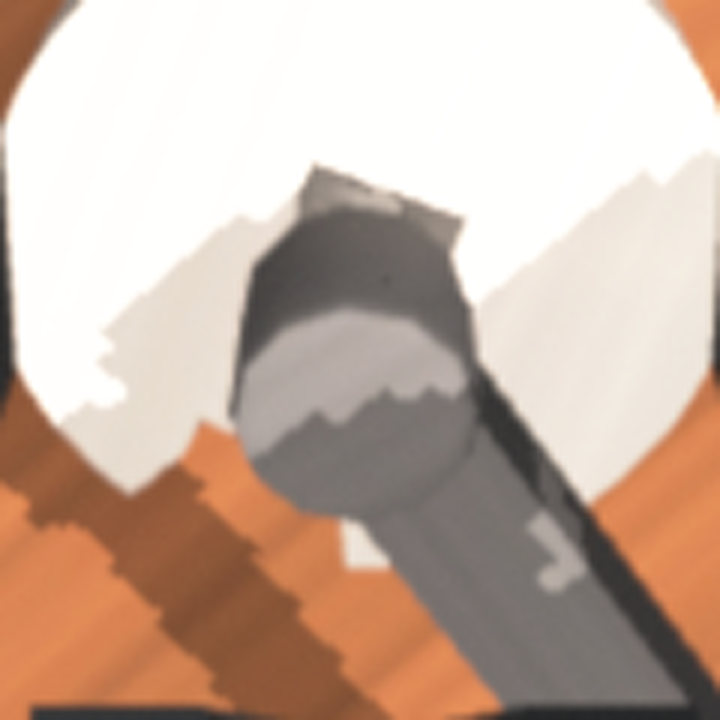

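The model gives 0 mm left to go and a sideways error of −0.3 mm. Lowering until the force shows contact.

Request:
{"method": "drive_tool", "body": {
  "series": [
    [0.2,0,0,-2,0,0,0],
    [0.2,0,0,-2,0,0,0],
    [0.2,0,0,0,0,0,0]
  ]
}}

```text
clock: 17.23
eef_pos: [537.1, -0.7, 101.9]
eef_rot: [-3.141, -0.0, 2.361]
ft_force: [-0.2, -0.2, -3.1]
grip_width: 0.681
```

Request:
{"method": "drive_tool", "body": {
  "series": [
    [0.2,0,0,-1.5,0,0,0],
    [0.2,0,0,0,0,0,0]
  ]
}}

```text
clock: 17.48
eef_pos: [537.3, -0.8, 100.5]
eef_rot: [-3.141, -0.0, 2.361]
ft_force: [-0.2, -0.1, -3.9]
grip_width: 0.682
```

Request:
{"method": "drive_tool", "body": {
  "series": [
    [0.2,0,0,-1,0,0,0],
    [0.2,0,0,0,0,0,0]
  ]
}}

```text
clock: 17.73
eef_pos: [537.4, -0.8, 99.7]
eef_rot: [3.141, 0.0, 2.361]
ft_force: [0.3, 0.4, -3.6]
grip_width: 0.684
```

Request:
{"method": "drive_tool", "body": {
  "series": [
    [0.2,0.2,-0.4,-1,0,0,0],
    [0.2,0,0,0,0,0,0]
  ]
}}

```text
clock: 17.98
eef_pos: [537.7, -1.1, 98.8]
eef_rot: [3.141, -0.0, 2.361]
ft_force: [-0.2, 1.0, -1.6]
grip_width: 0.68
```

Request:
{"method": "drive_tool", "body": {
  "series": [
    [0.2,0,0,-1,0,0,0],
    [0.2,0,0,0,0,0,0]
  ]
}}

```text
clock: 18.23
eef_pos: [537.7, -1.1, 97.8]
eef_rot: [3.141, 0.0, 2.361]
ft_force: [-0.5, 1.2, -0.5]
grip_width: 0.679
```

```bash
python3 - <<'E'
from h import *
rep([.6,-1.2],[538,-2.5],-201.3,'c34.png',256,270,60,6)
E
```

```text
18.225 [537.71087903  -1.09675783  97.79069394] [1.79982580e+02 1.07201410e-03 1.35266486e+02] [-0.51436701  1.20661313 -0.48079069] 0.6789128149330377
mouth -66.0335136744573 along 0.059439528963136805 lat -0.36663346231285027
```

View pics/c34.png

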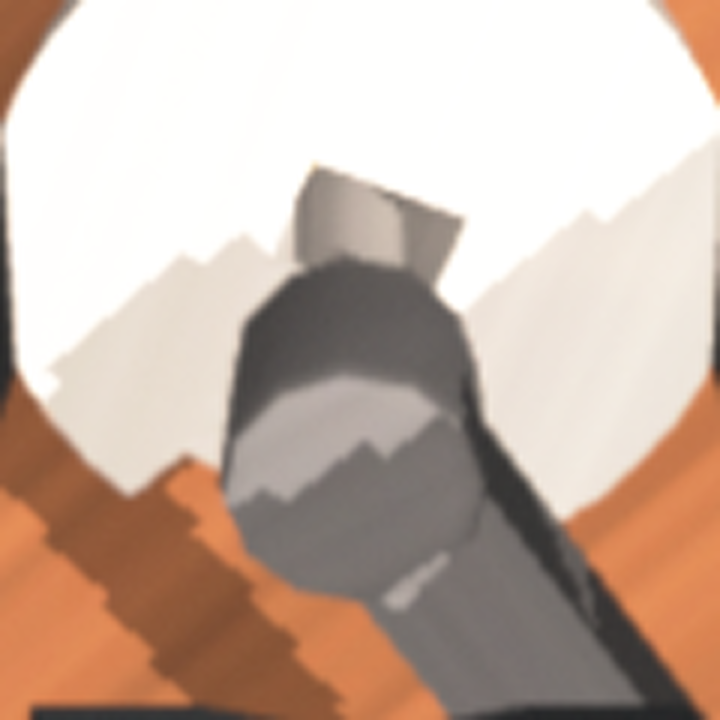

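```bash
python3 - <<'E'
from h import *
fit(load('wrist'),256,270,60,6,[(313,163),(463,217)],[(224,480),(240,435),(285,390),(345,375),(410,385),(465,420),(485,490),(450,560),(365,600),(290,585),(245,545)],[(245,325),(280,280),(345,257),(410,270),(460,315)],-66.1,(90.5,92.6))
d=load('wrist'); u,v=proj(d,[538,-2.5,91.5]);print((u-196+.5)*6,(v-210+.5)*6)
E
```

```text
top [537.02748431  -2.08405229] [-0.4 -0.5 -0.4 -0.5 -0.6 -0.3 -0.6 -0.9 -0.6 -0.5 -0.6]
bot [537.88963407  -3.17605106] [-0.2  0.1  0.1 -0.  -0.1]
z 90.5 c [538.03759116  -2.59715074] slotw 13.344211057174372 along -0.9 lat -0.7 along 0.5 lat -0.4 along -0.1 lat 0.0
z 92.6 c [537.28845061  -1.90027818] slotw 13.137893997557985 along 0.1 lat -0.3 along 1.4 lat 0.0 along 0.8 lat 0.4
362.9447865404321 256.4275637929325
```

Every estimate puts the stem within about 1 mm of the disc centre. Releasing.

Request:
{"method": "drive_tool", "body": {
  "series": [
    [0.2,0.1,-0.3,-0.4,0,0,0],
    [0.2,0,0,0,0,0,0],
    [0.6,0,0,0,0,0,0],
    [1,0,0,0,0,0,0],
    [1,0,0,0,0,0,0]
  ]
}}

```text
clock: 18.9
eef_pos: [537.9, -1.7, 97.3]
eef_rot: [-3.142, 0.0, 2.361]
ft_force: [-0.5, -0.9, -0.9]
grip_width: 1.002
```

Request:
{"method": "drive_tool", "body": {
  "series": [
    [1,0,0,0,0,0,0],
    [1,0,0,15,0,0,0],
    [1,0,0,40,0,0,0],
    [1,0,0,50,0,0,0],
    [1,-10,30,20,0,0,0]
  ]
}}

```text
clock: 19.52
eef_pos: [529.9, 27.7, 226.6]
eef_rot: [3.138, 0.004, 2.358]
ft_force: [-0.4, 0.7, -0.6]
grip_width: 1.001
```

Request:
{"method": "drive_tool", "body": {
  "series": [
    [1,-20,50,0,0,0,0],
    [1,-20,30,0,0,0,0],
    [1,0,0,0,0,0,0]
  ]
}}

```text
clock: 19.9
eef_pos: [486.8, 110.1, 223.5]
eef_rot: [3.141, 0.0, 2.364]
ft_force: [-0.1, -0.3, 0.7]
grip_width: 1.0
```

```bash
python3 - <<'E'
from h import *
s=ctrl.sense();print(s['clock'],s['eef_pos'],s['ft_force'],s['grip_width'])
d=snap('wrist','w40.png'); u,v=proj(d,[538,-2.5,80]);print(u,v)
s=snap('scene','s40.png'); crop(s,247,195,22,'s40c.png',16)
t=snap('top','t40.png'); crop(t,254,196,22,'t40c.png',16)
a=cv2.imread('pics/s40c.png');b=cv2.imread('pics/t40c.png');cv2.imwrite('pics/st40.png',cv2.resize(np.hstack([a,b]),(800,400)))
E
```

```text
19.9 [486.76960763 110.12352366 223.50481294] [-0.11012365 -0.29333733  0.69093562] 0.9997687918112925
214.1928499592663 288.06439166723874
```

View pics/st40.png

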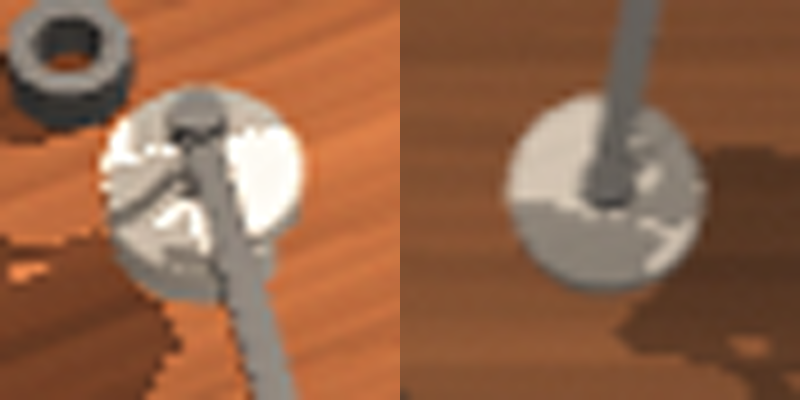

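View pics/w40.png

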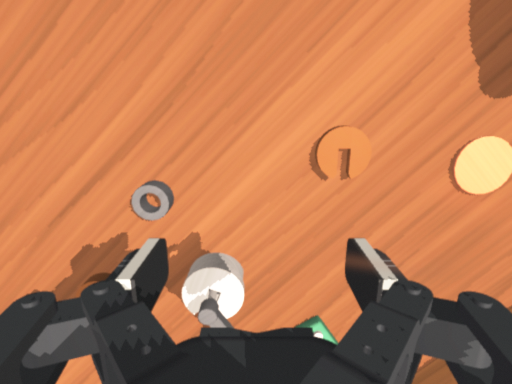

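View pics/s40.png

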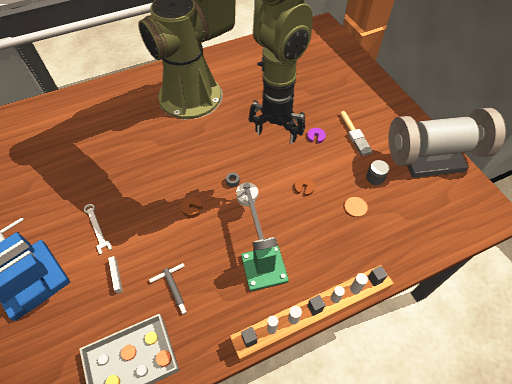

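```bash
python3 - <<'E'
from h import *
d=load('wrist'); crop(d,214,292,36,'w40c.png',10)
E
```

```text
(no output)
```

View pics/w40c.png

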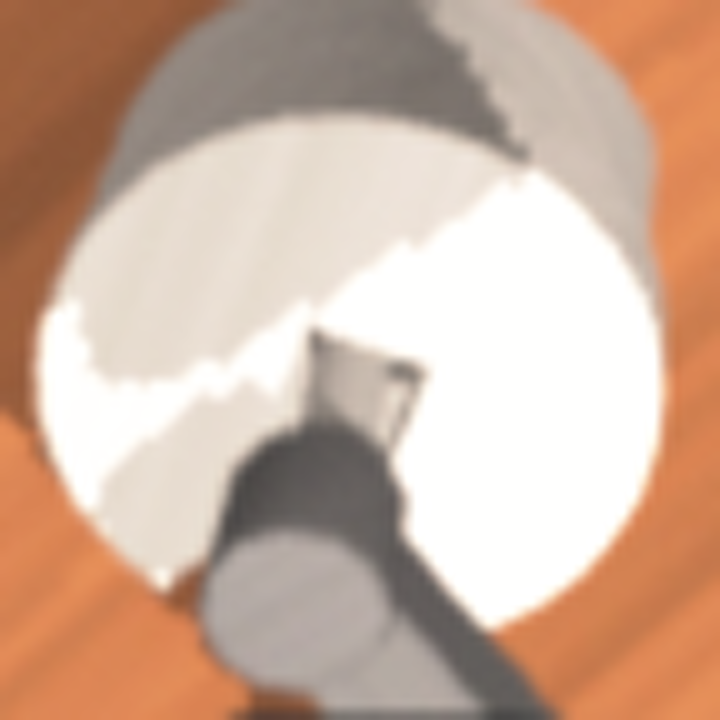

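The discs' side walls are flush and the stem is up near the inner end. One numeric check before handing in.

```bash
python3 - <<'E'
from h import *
d=load('wrist'); f=lambda x,y,z:onz(d,178+(x+.5)/10-.5,256+(y+.5)/10-.5,z)[:2]
def C(pp,z,R):
    P=np.array([f(*p,z) for p in pp]); r=least_squares(lambda q:np.hypot(*(P-q[:2]).T)-q[2],[538,-3,R]); return r.x,np.round(r.fun,1)
print('thin',C([(36,360),(75,240),(200,140),(330,112),(450,130),(590,210),(660,340),(640,480),(580,570),(495,628),(100,520),(160,585)],92.3,31))
print('barrel top',C([(200,595),(240,545),(300,527),(360,545),(393,600),(370,660),(300,692),(225,655)],125,9))
print('barrel bot',C([(235,480),(270,440),(330,422),(380,445),(400,490)],108,9))
a,b=f(313,328,92.3),f(424,370,92.3); U=np.array([np.cos(np.radians(-66)),np.sin(np.radians(-66))]); print('inner mid->centre',(a+b)/2+6*U)
v=np.array([b-a])[0];print('mouth',np.degrees(np.arctan2(v[1],v[0]))-90)
E
```

```text
thin (array([537.27417955,  -1.43064583,  31.19772387]), array([ 0.4,  0.3, -0.1, -0.2, -0.3,  0.3,  0.2, -0.5, -0. ,  0.5, -0.7,
       -0. ]))
barrel top (array([536.87455576,  -1.47737887,   8.61675419]), array([ 0.2, -0.3,  0. ,  0.3, -0. , -0.3,  0.3, -0.2]))
barrel bot (array([537.02658618,  -2.53483522,   7.87234636]), array([ 0.2, -0.4,  0.2,  0.2, -0.2]))
inner mid->centre [537.86160743  -2.52453862]
mouth -68.54727254161877
```

The thin disc's centre is at (537.3,−1.4) and the barrel's at (536.9,−1.5), so they are coaxial to well under 1 mm. The disc radius and height also fit. Handing in.

```bash
python3 -c "
from h import *
print(ctrl.finish_job())"
```

```text
the job is handed in; nothing more can be done
None
```

Both discs are on the hanger and the job is handed in, at about 20 s on the robot's clock (limit 69 s).

- **Thick disc:** it went on first, flat on the plate. Its mouth is about 55° to one side of the beam, and before lowering the stem was within 0.7 mm of centred in the slot.
- **Thin disc:** it lies flat on top with its mouth about 55° to the other side, so the slots are about 110° apart.
- **Last checks:** after I let go, the thin disc's rim and the barrel top were centred to about 0.4 mm. The side walls looked flush, and the arm was well clear of everything.
- **Bystanders and forces:** the other items looked unmoved in the last scene view, but I did not measure them. The highest wrist force I read was about 11 N, when the fingertips touched the bench during gripping.
- **Disagreements:** the rougher fits to the barrel's underside and slot corner differed by about 1 mm. The barrel also measured slightly small (8.6 mm radius or less, against 9). While inserting the thick disc, I first misjudged the sideways offset by about 2 mm and corrected it before lowering.

One enlarged crop was 1200 × 1200 pixels, over the 800 × 600 limit.

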